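Clamp freshly glued sanding blocks in the ratchet press and upend the glue cup

ROBOT

A 6-joint arm with a two-finger parallel gripper is mounted at the origin on a cart in front of the work surface, level with it; the furniture and walls round the work are solid. World frame = base frame: x ahead of the robot, y to its left, z up, the work surface at z = 0. Lengths are in mm, angles in rad, forces in N, time in s.
With the tool pointing down it reaches from about 300 to 775 mm from the base axis. Payload 14.6 kg.
Tool frame: the origin (TCP) lies between the finger pads; the fingertips stand 19 mm ahead of it and the grasp point (between the pads) is the TCP; z points along the fingers, y is the line along which they close (so a half turn about z gives the same grasp; the last joint's range is limited). The gripper opens to 94 mm and grips with 3 to 60 N. Pads are 16 mm wide; open, the fingers measure 119 mm over their backs; the gripper's body (75 mm by 177 mm) begins 78 mm behind the grasp point.
Start: joints at [1.06, 0.3, 1.521, -0, 1.321, -0.067], TCP at [236.152, 496.711, 190.146] pointing down, gripper open.
Joint ranges: [-3.03, 3.03], [-0.79, 2.21], [0.23, 2.52], [-1.04, 4.18], [0, 3.07], [-2.55, 2.55]. Speed limits (rad/s): [2.22, 2.22, 2.57, 3.14, 3.14, 3.14].

INTERFACE

Orientations are given as [roll, pitch, yaw] about the fixed x, y, z axes, in that order (R = Rz(yaw) Ry(pitch) Rx(roll)).
In Python, from cell import monitor, imaging, job, find_in, trace gives the robot as it stands. The module is installed in compiled form; this text tells all that it offers.
- The arm moves only by the tool arm_command, never from a script. Its argument "steps" is a list of rows, each a list of 5 numbers: the opening, from 0 (shut) to 1 (fully open), then the shift along the tool's x, y, z in mm, then the turn about the tool's z in degrees. In form: [[gripper, dx, dy, dz, turn], ...]. A call has 1 to 20 rows; each row is the pose to reach, as a shift and turn from the pose commanded when the call began, along the tool's axes at that moment; what a row does not reach only later rows make up. A row lasts 1/8 s, in which the tool goes at most 62.5 mm and 10.7 degrees, less where a joint would pass 70% of its speed; a pose out of reach is approached as far as the arm can. A call with a gripper value outside its range is refused whole. The fingers move at their own pace and stop on an object; "force" is the grip in N (left out, the last holds). Time passes only in rows, so rows that repeat a pose let the fingers close. It gives the time, the measured TCP pose, the force, the opening and the grip force at its end, in the units of the state.
- monitor.read_state(): the state, without advancing time (a new reading comes with each control period).
- imaging.camera(name): name is "scene" or "top"; returns a dict with "img" (384x512x3 uint8, red, green, blue), "mtx" (3x3 intrinsics, pixels), "view" (4x4, takes a point from world to camera coordinates). Camera axes: x right, y down, z forward; pixel columns grow to the right and rows downward; lengths in mm; the calibration is good to about 2 mm. A picture is of the moment at which its call begins. There is no depth.
- job.sign_off(): hands the job in; it is judged then, once.
Trained networks look in a picture, given as the dict that the camera call returned (one of the last four; its "shot" number tells which), for a name from the list of things; names that differ only in an ending like _2 or _b are one class to them, and where a whole thing is asked for, a point or a joint stands for the part that bears it (a point fixed in the world has none). Each returns a list of dicts, best first, with "p" (0 to 1); they miss things now and then, are a little off and sometimes report something else, mostly with a low value. They report only what shows in the picture. A call takes as long as a camera call. They do not tell look-alikes from the thing itself.
- find_in(picture, target): "rect" ([centre column, centre row, width, height] in pixels, round what is visible of it).
- trace(picture, target): "region" (384x512 bool, what is visible of it) and "rect" ([centre column, centre row, width, height] in pixels, round what is visible of it).
The state is a dict: "clock": time; "joints": joint angles; "qd": joint speeds; "effort": joint torques, N m; "eef_pos": TCP position; "eef_rot": TCP orientation; "wrist_force": force on the tool from outside, world axes, zero at the start; "moment": the same for the moment, N m; "finger_gap": finger opening in mm; "finger_force": force on a finger pad.
Only numpy, scipy, OpenCV 4.12 (cv2) and the standard library are available. Lean on these libraries where they do the work, as an engineer would, in place of code of your own. Each camera call takes 0.05 s, during which the arm holds its last target. There are 200 camera calls.

TASK

The cork-faced sanding blocks lying loose on the bench have just been glued: lay every one of them flat and side by side on the drawn-out tray of the glue press, push the tray fully home under the platen, then turn the press knob clockwise until its ratchet slips and has clicked over several times, and leave the blocks clamped. Also turn the rinsed eight-sided glue cup over so that it drains standing mouth-down, well on its draining board; leave the brush, the plain cork block and the glue pot where they are.

Things in the scene. Friction and masses are not known exactly. Their poses are not given: they have to be found in the camera images.
- block_1_center (a point): one freshly glued sanding block: a bar 32 x 60 x 24 mm, pale maple on top with a 5 mm cork face glued underneath, 50 g; the point is its centre, x across its 32 mm width, y along its 60 mm length, z up (starts cork face down on the bench). May be absent from a run.
- block_2_center (a point): one freshly glued sanding block: a bar 32 x 60 x 24 mm, pale maple on top with a 5 mm cork face glued underneath, 50 g; the point is its centre, x across its 32 mm width, y along its 60 mm length, z up (starts cork face down on the bench). May be absent from a run.
- block_3_center (a point): one freshly glued sanding block: a bar 32 x 60 x 24 mm, pale maple on top with a 5 mm cork face glued underneath, 50 g; the point is its centre, x across its 32 mm width, y along its 60 mm length, z up (starts cork face down on the bench). May be absent from a run.
- block_4_center (a point): one freshly glued sanding block: a bar 32 x 60 x 24 mm, pale maple on top with a 5 mm cork face glued underneath, 50 g; the point is its centre, x across its 32 mm width, y along its 60 mm length, z up (starts cork face down on the bench). May be absent from a run.
- tray_floor (a point): centre of the floor (upper face, 30 mm above the bench) of the press's pull-out tray; +x runs into the press, y across it. Inside 76 mm (x) by 214 mm (y): up to four blocks fit side by side in y, their lengths along x, 26 mm apart. Side and rear lips stand 4 mm above the floor, the front rail (12 mm thick) 13 mm. Drawn out, its centre lies 110 mm before the knob's axis, with nothing above it
- press: the glue press, a wooden frame fixed on the wool mat: base board 284 mm wide (y) reaching from 170 mm before to 55 mm behind the knob axis; two uprights and a cross-beam (52 mm deep, 276 mm wide) over the platen, top of the beam 116 mm above the bench. Origin below the knob axis; +x is the way the tray goes in
- tray_front (a point): middle of the front face of the tray's front rail, 1 mm below its top edge: push the tray in here, beside the pull. The rail is 226 mm long and its face 18 mm high
- tray_pull (a point): head of the tray's brass pull, 16 mm in diameter, in the middle of the front rail; it stands 27 mm out of the rail, 5 mm of that beyond this point, and can be pushed straight in
- press_tray (a joint): the tray's slide in m: 0 drawn fully out, grows as it is pushed in, 0.110 fully home under the platen; stays where it is left, friction 2 N
- press_platen: the press's platen: a wooden plate with four felt-faced pads in a row under it (together 64 x 210 mm, each on short springs that give up to 4.5 mm), which comes straight down on the blocks as the knob is turned; origin is the centre of the pads' underside. At the start it hangs 30 mm above the tray floor, so 6.5 mm above the tops of blocks pushed in under it
- knob_grip (a point): on the vertical axis of the press knob, half-way up its grip. A round black fluted knob on top of the cross-beam, 45 mm across, from 18 mm below this point to 12 mm above it; it stays at one height. Turned clockwise seen from above it tightens: a quick screw lowers the platen 20 mm a turn (3.2 mm per rad) and stays put when let go
- press_spindle (a joint): angle of the press screw under the knob in rad: 0 with the platen fully up, grows as the knob is turned clockwise (0.07 N m to turn); stops once the platen bears on the blocks (at about 2.2 to 2.9)
- press_knob (a joint): how far the knob has slipped round on the screw, in rad. It drives the screw through a ratchet clutch (24 clicks a turn, 0.26 rad each; slips at 0.12 N m): 0 while knob and screw turn together, and grows only while the knob is turned on clockwise after the platen has come to bear (with about 16 N). More clicks do no harm
- cup_center (a point): centre of the empty white enamel glue cup with a dark rim: eight-sided, 56 mm across flats, 62 mm high, wall 3 mm, 90 g. The point is on its axis half-way up; z points out of the mouth; x, y and their diagonals are square to its eight flat sides (23 mm wide). It starts mouth-up on the draining board; laid on its side it rests on a flat and does not roll
- glue_cup: the same glue cup, origin at the centre of its bottom
- board_top (a point): centre of the upper face of the slatted wooden draining board, 178 mm (x) by 190 mm (y), 14 mm thick, at the left of the bench
- glue_brush: bystander: glue brush 146 mm long lying on the bench; leave it
- cork_offcut: bystander: plain cork block 45 x 70 x 30 mm (no maple, larger than the sanding blocks); leave it
- hot_glue_pot: bystander: dark enamel glue pot with lid, 80 mm across, 81 mm high; leave it
There are look-alikes about, which are no part of the job. Leave any green look-alike of the part that bears block_2_center alone.

How it is judged:
By the outcome, as a careful person would: the job done as asked, in the order asked, and still so for the second after the job is handed in, with the robot touching nothing.
Of block_1, block_2, block_3, block_4 only 2 to 4 are there at a start; the rules pass over those that are not, and their reading is None.
At some moment in a run one of block_1, block_2, block_3, block_4, glue_cup may be knocked a few centimetres aside while the robot is not near it.
Once in a run the grip may slacken for a moment while it holds something.
It also fails if it takes over 210 s, if anything falls off the work surface, if the arm or the gripper's body presses on something with over 40 N, if the wrist force passes 120 N, or if a joint passes its speed limit or range.

## Working session

There is one attempt and no reset: what is moved stays moved. The work goes in short steps, Python scripts to look and compute and a tool call to move; the robot and the scene stay as the last step left them, time stands still between calls to the robot, and variables do not carry over. Pictures are saved under pics/ and viewed, at most 14 in all, crops included, and the job is handed in when it is done.

Besides the shell and the picture viewer there is one more tool, called after ">>>" in YAML: its name, and indented under it one key for each argument. arm_command: Moves the arm, as the interface text tells. Its arguments: {"type":"object","properties":{"steps":{"type":"array","items":{"type":"array","items":{"type":"number"}}},"force":{"type":"number"}},"required":["steps"]}

```bash
mkdir -p pics
python3 - <<'E'
from cell import monitor, imaging, find_in
import cv2
s=monitor.read_state();print(s['clock'],s['eef_pos'],s['eef_rot'],s['finger_gap'])
for n in("scene","top"):
    c=imaging.camera(n);cv2.imwrite(f"pics/{n}0.png",cv2.resize(c['img'][:,:,::-1],(800,600),interpolation=cv2.INTER_CUBIC))
    print(n,c['mtx'].tolist(),c['view'].round(3).tolist())
    for t in("block_1_center","cup_center","board_top","press","tray_pull","knob_grip","cork_offcut","hot_glue_pot","glue_brush"):
        print(t,[(round(d['p'],2),[round(x) for x in d['rect']]) for d in find_in(c,t)][:7])
E
```

```text
0.0 [236.03075483 496.45803322 189.55895227] [-3.14039328e+00 -6.29967473e-05  2.69781540e+00] 93.77337978923266
scene [[446.9078025160804, 0.0, 258.88525434501054], [0.0, 446.9078025160804, 187.39493329701486], [0.0, 0.0, 1.0]] [[-0.959, 0.283, 0.0, 536.303], [0.211, 0.717, -0.665, -71.083], [-0.189, -0.637, -0.747, 1626.003], [0.0, 0.0, 0.0, 1.0]]
block_1_center []
cup_center [(0.2, [251, 116, 13, 9])]
board_top [(0.58, [333, 261, 75, 64]), (0.3, [224, 237, 30, 27])]
press [(0.87, [268, 137, 76, 75])]
tray_pull [(0.67, [279, 135, 39, 45])]
knob_grip []
cork_offcut [(0.55, [200, 207, 26, 14])]
hot_glue_pot [(0.7, [224, 236, 25, 30]), (0.33, [278, 134, 46, 43])]
glue_brush [(0.76, [277, 286, 50, 13]), (0.51, [338, 261, 25, 30])]
top [[380.37991696913053, 0.0, 255.90555110684068], [0.0, 380.37991696913053, 191.31948460551735], [0.0, 0.0, 1.0]] [[0.007, -1.0, -0.009, 11.102], [-0.994, -0.006, -0.111, 548.167], [0.111, 0.01, -0.994, 1061.03], [0.0, 0.0, 0.0, 1.0]]
block_1_center []
cup_center [(0.87, [149, 240, 30, 22])]
board_top [(0.84, [159, 241, 67, 60])]
press [(0.62, [361, 229, 114, 87]), (0.26, [271, 127, 16, 30])]
tray_pull [(0.56, [359, 250, 82, 42])]
knob_grip [(0.7, [369, 202, 23, 21]), (0.35, [360, 250, 86, 42])]
cork_offcut []
hot_glue_pot [(0.77, [218, 138, 29, 35])]
glue_brush [(0.45, [152, 171, 6, 52])]
```

View pics/top0.png

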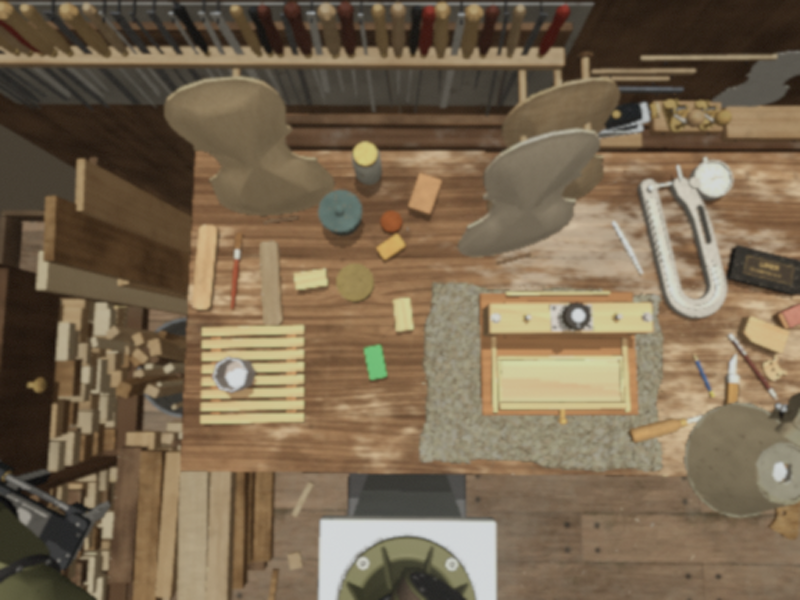

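View pics/scene0.png

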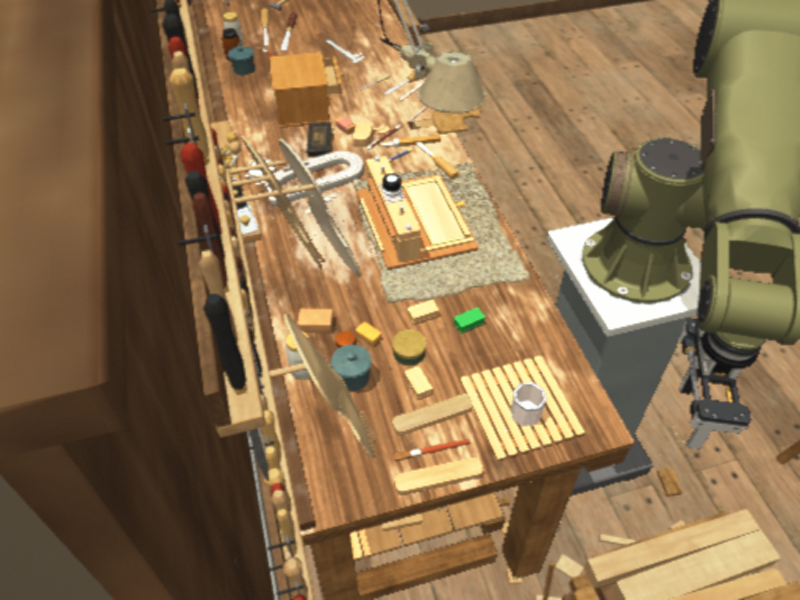

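The top view shows two pale blocks at view px (310,280) and (403,315), the green look-alike at (375,362), and a yellower lump at (391,246). The cup on its board is at (233,375), the press tray at (562,382) and the knob at (577,316). I'll zoom in on the blocks and measure them.

```bash
cat > h.py <<'E'
import numpy as np, cv2
from cell import monitor, imaging, find_in, trace
def w(c,u,v,z):
    K,V=c['mtx'],c['view'];R,t=V[:3,:3],V[:3,3]
    d=R.T@np.linalg.solve(K,[u,v,1.]);o=-R.T@t
    return o+d*(z-o[2])/d[2]
def pix(c,p):
    q=c['mtx']@(c['view'][:3,:3]@np.array(p,float)+c['view'][:3,3]);return q[:2]/q[2]
def rects(c,mask,z,amin=60):
    n,l,st,_=cv2.connectedComponentsWithStats(mask.astype(np.uint8));out=[]
    for i in range(1,n):
        if st[i,4]<amin: continue
        ys,xs=np.nonzero(l==i)
        P=np.array([w(c,x,y,z)[:2] for x,y in zip(xs,ys)],np.float32)
        r=cv2.minAreaRect(P);out.append((np.round(r[0]),np.round(r[1]),round(r[2]),st[i,4],np.round([xs.mean(),ys.mean()])))
    return out
def save(c,n,u0,v0,wd,ht,k):
    cv2.imwrite('pics/'+n,cv2.resize(c['img'][v0:v0+ht,u0:u0+wd,::-1],None,fx=k,fy=k,interpolation=cv2.INTER_CUBIC))
E
python3 - <<'E'
from h import *
c=imaging.camera("top")
save(c,'crop1.png',120,85,180,135,4)
hsv=cv2.cvtColor(c['img'],cv2.COLOR_RGB2HSV)
for u,v in((199,179),(258,201),(250,157),(240,232),(272,124)): print(hsv[v,u],c['img'][v,u])
m=(hsv[...,0]>=18)&(hsv[...,0]<=34)&(hsv[...,1]>60)&(hsv[...,2]>165)
m[:,:185]=0;m[:,275:]=0;m[:140]=0;m[260:]=0
for r in rects(c,m,24,30): print(*r)
for t in ("cup_center","knob_grip","tray_pull","glue_cup","block_1_center"):
    for d in trace(c,t)[:3]:
        print(t,round(d['p'],2),np.round(d['rect']),d['region'].sum())
for n,u,v,z in (("knobtop",577/1.5625,316/1.5625,140),("pull",562/1.5625,417/1.5625,30),("board",252/1.5625,375/1.5625,14),("trayctr",562/1.5625,382/1.5625,30)):
    print(n,w(c,u,v,z))
E
```

```text
[ 24  75 207] [207 195 146]
[ 25  74 207] [207 196 147]
[ 20 131 205] [205 169 100]
[ 62 100 187] [114 187 120]
[ 16 110 201] [201 159 114]
[649.  33.] [28. 49.] 34 159 [250. 157.]
[587. 183.] [33. 62.] 9 241 [198. 178.]
[523.  10.] [62. 34.] 7 253 [258. 200.]
[494. 205.] [17. 26.] 0 61 [189. 210.]
[459. 205.] [40. 26.] 1 123 [189. 222.]
[425. 204.] [17. 26.] 0 58 [189. 234.]
[402. 203.] [17. 26.] 0 57 [189. 242.]
[380. 202.] [17. 26.] 0 59 [189. 250.]
[359. 202.] [ 8. 26.] 0 39 [189. 258.]
cup_center 0.97 [146. 240.  28.  21.] 459
knob_grip 0.8 [369. 203.  21.  21.] 352
knob_grip 0.62 [358. 248.  79.  46.] 2824
tray_pull 0.91 [357. 250.  85.  40.] 2718
glue_cup 0.81 [150. 241.  28.  22.] 489
knobtop [ 509.44379245 -277.39052264  140.        ]
pull [ 336.88031057 -277.58005203   30.        ]
board [407.23589749 286.35813976  14.        ]
trayctr [ 399.08154017 -279.01722485   30.        ]
```

View pics/crop1.png

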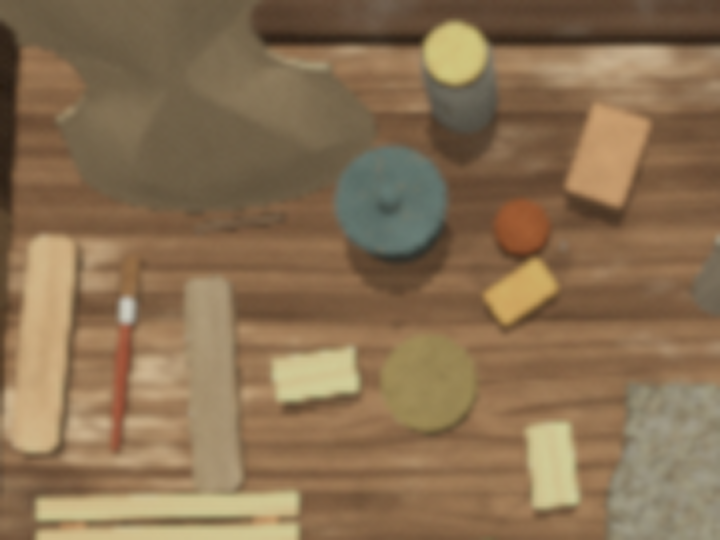

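The zoom confirms two maple blocks, of right size at z=24: A at (587,183) with its length 99° from x, and B at (523,10) with its length at 7°. The yellow lump measures 28x49, so it isn't a block. Before reaching in, I'll check how high the hanging templates are and prepare the move arithmetic.

```bash
cat >> h.py <<'E'
def go(x,y,z,yawdeg=None):
    s=monitor.read_state();p=np.array(s['eef_pos']);yw=s['eef_rot'][2]
    d=np.array([x,y,z])-p;X=np.array([np.cos(yw),np.sin(yw),0]);Y=np.array([np.sin(yw),-np.cos(yw),0])
    t=0 if yawdeg is None else -((yawdeg-np.degrees(yw)+180)%360-180)
    print('t%.1f'%s['clock'],'pos',p.round(1),'yaw %.1f'%np.degrees(yw),'gap %.1f'%s['finger_gap'],'j6 %.2f'%s['joints'][5],'d tool',(d@X).round(1),(d@Y).round(1),round(-d[2],1),'turn %.1f'%t)
E
python3 - <<'E'
from h import *
s=imaging.camera("scene");c=imaging.camera("top")
for uv in((285,315),(310,350),(340,400),(372,455)):
    print(uv)
    for z in(0,100,200,300,400):
        p=w(s,uv[0]/1.5625,uv[1]/1.5625,z);print('  ',p.round(),(pix(c,p)*1.5625).round())
go(587,183,120,99)
E
```

```text
(285, 315)
   [809. -72.   0.] [446. 167.]
   [811.  14. 100.] [401. 147.]
   [814. 100. 200.] [347. 122.]
   [816. 187. 300.] [280.  92.]
   [818. 273. 400.] [196.  55.]
(310, 350)
   [776.  37.   0.] [389. 184.]
   [781. 114. 100.] [344. 163.]
   [786. 191. 200.] [290. 139.]
   [791. 268. 300.] [223. 109.]
   [796. 345. 400.] [139.  71.]
(340, 400)
   [743. 174.   0.] [318. 200.]
   [751. 240. 100.] [273. 179.]
   [759. 305. 200.] [218. 155.]
   [767. 370. 300.] [151. 125.]
   [775. 435. 400.] [67. 87.]
(372, 455)
   [713. 308.   0.] [248. 214.]
   [724. 362. 100.] [203. 194.]
   [734. 416. 200.] [148. 170.]
   [745. 469. 300.] [ 81. 139.]
   [755. 523. 400.] [ -3. 101.]
t1.4 pos [236.1 496.7 190.1] yaw 154.6 gap 93.6 j6 -0.07 d tool -451.6 -132.7 70.1 turn 55.6
```

>>> arm_command:
  steps:
    - [0.7,-452,-133,60,56]
    - [0.7,-452,-133,60,56]
    - [0.7,-452,-133,60,56]
    - [0.7,-452,-133,60,56]
    - [0.7,-452,-133,60,56]
    - [0.7,-452,-133,60,56]
    - [0.7,-452,-133,60,56]
    - [0.7,-452,-133,60,56]
    - [0.7,-452,-133,60,56]
    - [0.7,-452,-133,60,56]
    - [0.7,-452,-133,60,56]
    - [0.7,-452,-133,60,56]
    - [0.7,-452,-133,60,56]
    - [0.7,-452,-133,60,56]
  force: 25

```text
clock: 3.15
eef_pos: [587.2, 182.7, 130.2]
eef_rot: [3.141, -0.0, 1.721]
wrist_force: [0.7, 0.4, -0.2]
finger_gap: 65.9
finger_force: 0.0
```

Run:
```python
from h import *
c=imaging.camera("scene");save(c,'s1.png',190,150,200,150,4)
print(pix(c,[587,183,24]),pix(c,[523,10,24]),'crop origin 190,150 x4')
go(587,183,23,99)
```

```text
[267.06398074 241.8513415 ] [270.06612427 196.53321523] crop origin 190,150 x4
t3.2 pos [587.2 182.6 130.2] yaw 98.6 gap 65.6 j6 0.09 d tool 0.4 -0.2 107.2 turn -0.4
```

View pics/s1.png

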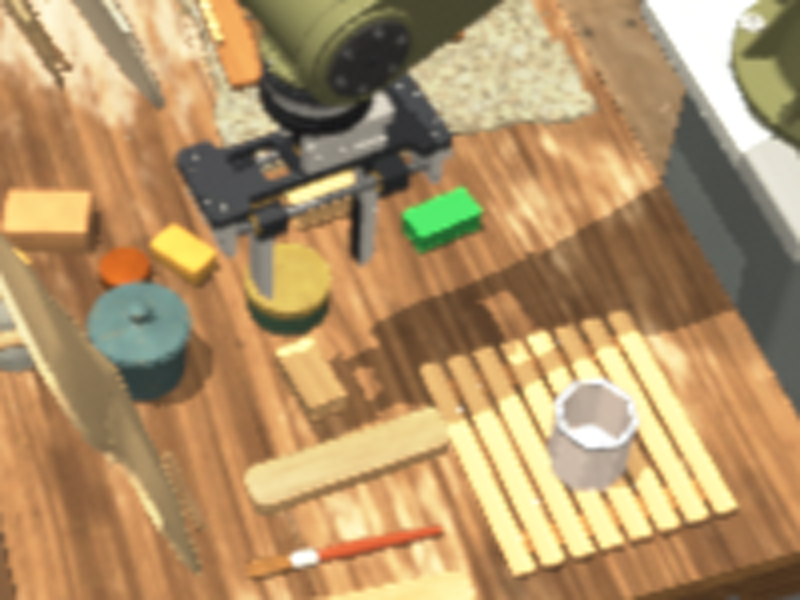

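The block shows at crop (308,370), right where predicted (308,368). I'll descend and grip it.

>>> arm_command:
  steps:
    - [0.7,0,0,60,0]
    - [0.7,0,0,95,0]
    - [0.7,0,0,107,0]
    - [0.7,0,0,107,0]
    - [0.2,0,0,107,0]
    - [0.2,0,0,107,0]
    - [0.2,0,0,107,0]
    - [0.2,0,0,107,0]
    - [0.2,0,0,107,0]
    - [0.2,0,0,107,0]
  force: 25

```text
clock: 4.45
eef_pos: [587.2, 182.5, 23.1]
eef_rot: [-3.142, 0.0, 1.72]
wrist_force: [-0.1, 0.7, -0.3]
finger_gap: 18.5
finger_force: 0.0
```

Run:
```python
from h import *
go(587,183,23,99)
c=imaging.camera("scene");save(c,'s2.png',215,180,100,75,8)
```

```text
t4.5 pos [587.2 182.5  23.1] yaw 98.6 gap 18.5 j6 0.09 d tool 0.5 -0.2 0.1 turn -0.4
```

View pics/s2.png

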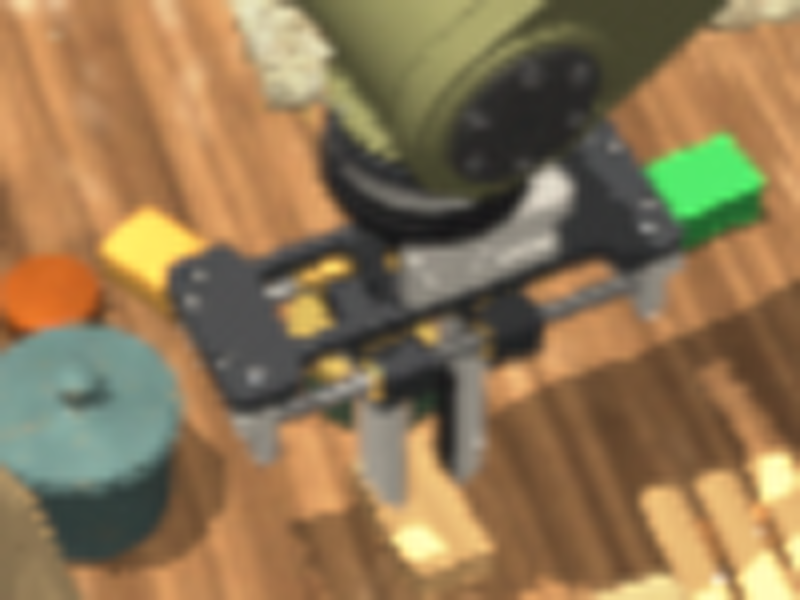

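Run:
```python
from h import *
c=imaging.camera("scene")
q=lambda p:((pix(c,p)-[215,180])*8).round()
for dx in(-9,9,-20,20):print(dx,q([587+dx,183,4]),q([587+dx,183,40]))
import math
for a,b in((16,30),(16,-30),(-16,30),(-16,-30)):
    t=math.radians(9);x=587+a*math.cos(t)-b*math.sin(t);y=183+a*math.sin(t)+b*math.cos(t);print(a,b,q([x,y,24]),q([x,y,0]))
print(-c['view'][:3,:3].T@c['view'][:3,3])
c=imaging.camera("top");hsv=cv2.cvtColor(c['img'],cv2.COLOR_RGB2HSV)
m=(hsv[...,0]>=18)&(hsv[...,0]<=34)&(hsv[...,1]>50)&(hsv[...,2]>120);m[:,:190]=0;m[:,275:]=0;m[:140]=0;m[260:]=0
for r in rects(c,m,24,20):print(*r)
```

```text
-9 [438. 519.] [440. 465.]
9 [394. 530.] [395. 476.]
-20 [465. 512.] [467. 459.]
20 [367. 536.] [367. 483.]
16 30 [414. 569.] [413. 604.]
16 -30 [346. 452.] [346. 487.]
-16 30 [489. 539.] [487. 574.]
-16 -30 [419. 423.] [419. 459.]
[ 836.2630731   935.20032105 1167.31481569]
[635. 186.] [130.  19.] 11 222 [198. 163.]
[660. 205.] [36.  6.] 2 31 [191. 154.]
[648.  34.] [32. 51.] 34 185 [250. 157.]
[580.  99.] [67. 70.] 0 471 [227. 180.]
[521.   9.] [64. 37.] 6 281 [258. 201.]
[439. -33.] [165.   9.] 0 132 [273. 230.]
```

>>> arm_command:
  steps:
    - [0.2,0,0,-50,0]
    - [0.2,0,0,-100,0]
    - [0.7,110,0,-120,0]
    - [0.7,110,0,-120,0]
    - [0.7,110,0,-120,0]
    - [0.7,110,0,-120,0]

```text
clock: 5.35
eef_pos: [570.8, 290.9, 142.8]
eef_rot: [-3.141, 0.0, 1.721]
wrist_force: [-0.1, -0.5, -0.2]
finger_gap: 55.1
finger_force: 0.0
```

Run:
```python
from h import *
go(587,183,23,99)
c=imaging.camera("scene");a=c['img'][195:270,230:330,::-1]
t=imaging.camera("top");b=t['img'][130:205,170:270,::-1]
cv2.imwrite('pics/s3.png',cv2.resize(np.hstack([a,b]),(800,300),interpolation=cv2.INTER_CUBIC))
```

```text
t5.3 pos [570.8 290.9 142.8] yaw 98.6 gap 55.1 j6 0.26 d tool -109.1 -0.1 119.8 turn -0.4
```

View pics/s3.png

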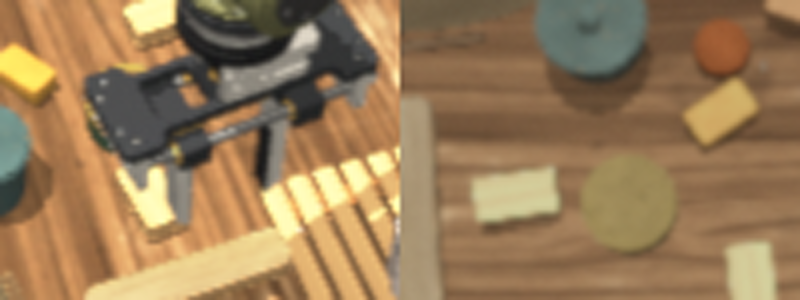

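Run:
```python
from h import *
c=imaging.camera("scene");s=monitor.read_state();print(s['eef_pos'],s['finger_gap'])
save(c,'s4.png',215,180,110,82,7)
p=np.array(s['eef_pos']);y=np.array([.989,.15,0])*(s['finger_gap']/2+6)
for z in(-19,0,19):print(z,[((pix(c,p+k*y+[0,0,z])-[215,180])*7).round() for k in(1,-1)])
t=imaging.camera("top")
for z in(-19,0): print([(pix(t,p+k*y+[0,0,z])).round() for k in(1,-1)])
```

```text
[571.10487175 290.20653435 142.92735301] 64.71424528818021
-19 [array([399., 529.]), array([571., 460.])]
0 [array([400., 502.]), array([574., 432.])]
19 [array([402., 474.]), array([578., 404.])]
[array([150., 164.]), array([153., 192.])]
[array([148., 163.]), array([151., 192.])]
```

View pics/s4.png

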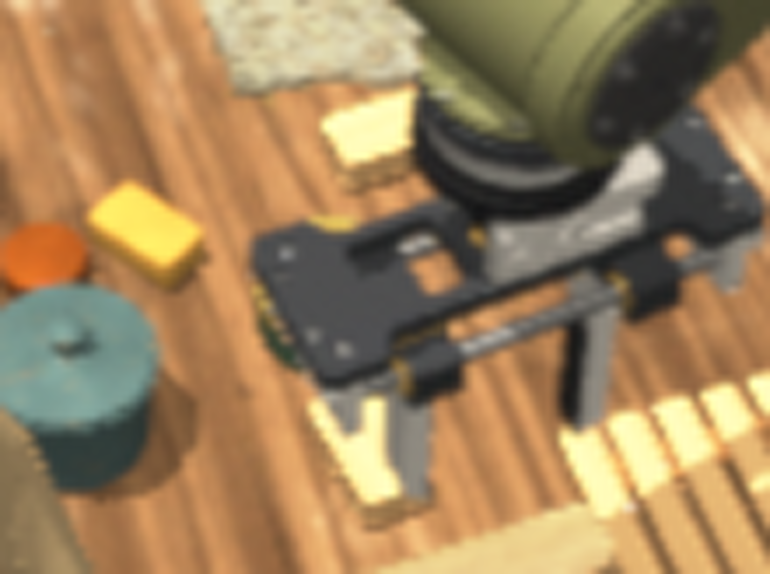

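The block hasn't moved, but the fingertips show about 20 mm higher (and about 5 mm toward -x) than the TCP reading implies, so the fingers closed above it. I'll go back and probe downward in small steps, watching the force.

>>> arm_command:
  steps:
    - [0.7,-109,5,0,0]
    - [0.7,-109,5,50,0]
    - [0.7,-109,5,100,0]
    - [0.7,-109,5,118,0]
    - [0.7,-109,5,120,0]
    - [0.7,-109,5,122,0]
    - [0.7,-109,5,124,0]
    - [0.7,-109,5,124,0]

```text
clock: 6.55
eef_pos: [592.3, 184.5, 19.9]
eef_rot: [3.141, -0.0, 1.721]
wrist_force: [-0.9, -0.6, 0.0]
finger_gap: 65.9
finger_force: 0.0
```

Run:
```python
from h import *
go(587,183,5,99); s=monitor.read_state(); print(s['wrist_force'],s['effort'])
c=imaging.camera("scene");save(c,'s5.png',215,190,100,75,8)
```

```text
t6.5 pos [592.3 184.5  19.9] yaw 98.6 gap 65.9 j6 0.09 d tool -0.7 -5.5 14.9 turn -0.4
[-0.92676962 -0.63216833  0.01220549] [ 4.48498456e-02 -6.64908457e+01 -3.07589328e+01  6.64365501e-02
 -2.45504669e-02  1.08859007e-03]
```

View pics/s5.png

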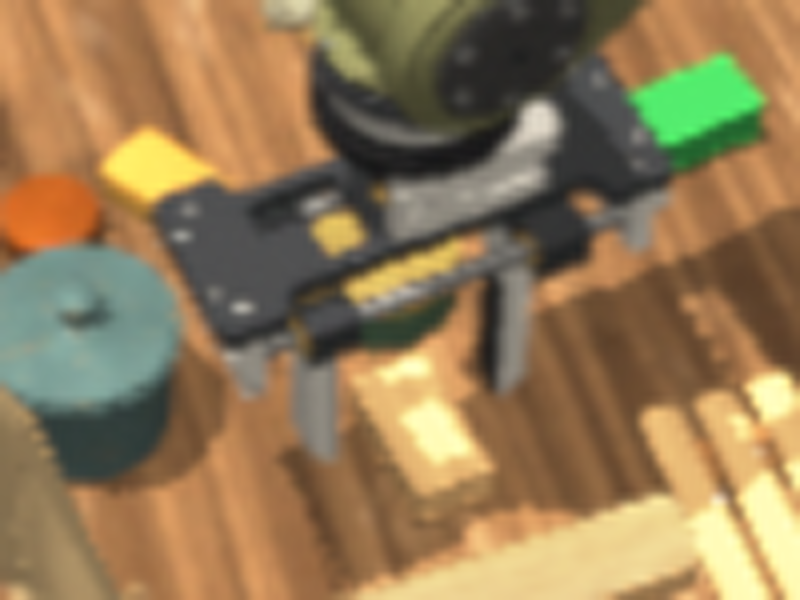

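The tips at (320,455) and (508,388) straddle the block, and their midpoint falls on the block-top centre. They are still at about z=22, so I'll lower further in small steps.

>>> arm_command:
  steps:
    - [0.7,0,0,3,0]
    - [0.7,0,0,6,0]
    - [0.7,0,0,9,0]
    - [0.7,0,0,11,0]
    - [0.7,0,0,13,0]
    - [0.7,0,0,13,0]

```text
clock: 7.35
eef_pos: [592.0, 184.2, 6.0]
eef_rot: [-3.141, 0.0, 1.72]
wrist_force: [0.8, -0.2, 0.2]
finger_gap: 65.7
finger_force: 0.0
```

>>> arm_command:
  steps:
    - [0.7,0,0,2,0]
    - [0.7,0,0,2,0]
    - [0.2,0,0,2,0]
    - [0.2,0,0,2,0]
    - [0.2,0,0,2,0]
    - [0.2,0,0,2,0]
    - [0.2,0,0,2,0]
  force: 25

```text
clock: 8.22
eef_pos: [592.0, 184.2, 4.1]
eef_rot: [-3.142, 0.0, 1.72]
wrist_force: [-1.1, -0.1, 0.5]
finger_gap: 31.2
finger_force: 25.0
```

Run:
```python
from h import *
go(404,-307,120,0)
```

```text
t8.2 pos [592.  184.2   4.1] yaw 98.6 gap 31.2 j6 0.09 d tool -457.7 -259.2 -115.9 turn 98.6
```

>>> arm_command:
  steps:
    - [0.2,0,0,-50,0]
    - [0.2,0,0,-116,0]
    - [0.2,-458,-259,-116,98.6]
    - [0.2,-458,-259,-116,98.6]
    - [0.2,-458,-259,-116,98.6]
    - [0.2,-458,-259,-116,98.6]
    - [0.2,-458,-259,-116,98.6]
    - [0.2,-458,-259,-116,98.6]
    - [0.2,-458,-259,-116,98.6]
    - [0.2,-458,-259,-116,98.6]
    - [0.2,-458,-259,-116,98.6]
    - [0.2,-458,-259,-116,98.6]
    - [0.2,-458,-259,-116,98.6]
    - [0.2,-458,-259,-116,98.6]
    - [0.2,-458,-259,-116,98.6]
    - [0.2,-458,-259,-116,98.6]

```text
clock: 10.22
eef_pos: [404.4, -306.9, 120.2]
eef_rot: [3.142, -0.0, 0.001]
wrist_force: [0.6, 0.1, -0.8]
finger_gap: 18.7
finger_force: 0.0
```

Run:
```python
from h import *
go(404,-307,40,0)
c=imaging.camera("scene");a=c['img'][85:160,220:320,::-1]
t=imaging.camera("top");b=t['img'][190:290,300:420,::-1]
cv2.imwrite('pics/s6.png',np.hstack([cv2.resize(a,(400,300),interpolation=cv2.INTER_CUBIC),cv2.resize(b,(360,300),interpolation=cv2.INTER_CUBIC)]))
for p in([399,-278,30],[399,-307,24],[399,-307,124],[399,-307,100]):print(p,((pix(c,p)-[220,85])*4).round(),((pix(t,p)-[300,190])*3).round())
```

```text
t10.2 pos [ 404.4 -306.9  120.2] yaw 0.0 gap 18.7 j6 0.85 d tool -0.4 0.1 80.2 turn 0.0
[399, -278, 30] [234. 194.] [178. 164.]
[399, -307, 24] [224. 179.] [207. 164.]
[399, -307, 124] [228.  97.] [240. 167.]
[399, -307, 100] [227. 117.] [232. 166.]
```

View pics/s6.png

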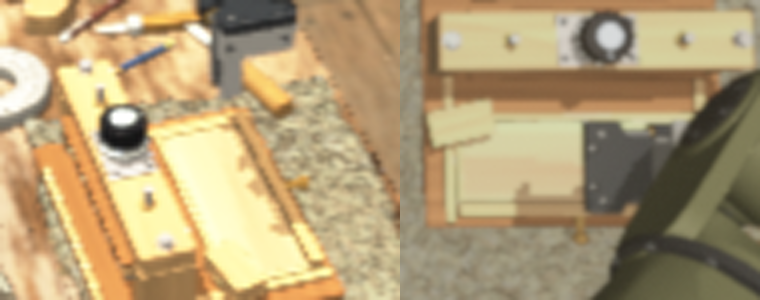

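The top view shows the grip slackened in transit. The block dropped onto the tray's left side lip at about crop (60,125), i.e. px (320,231). I'll measure it there before picking it up again.

Run:
```python
from h import *
c=imaging.camera("scene");t=imaging.camera("top")
a=c['img'][115:165,255:315,::-1];b=t['img'][210:260,300:350,::-1]
cv2.imwrite('pics/s7.png',np.hstack([cv2.resize(a,(396,330),interpolation=cv2.INTER_CUBIC),cv2.resize(b,(330,330),interpolation=cv2.INTER_CUBIC)]))
hsv=cv2.cvtColor(t['img'],cv2.COLOR_RGB2HSV)
for v in range(222,244,2): print(v,[tuple(int(k) for k in hsv[v,u]) for u in range(306,338,3)])
print(((pix(c,[430,-170,50])-[255,115])*6.6).round(),((pix(t,[430,-170,50])-[300,210])*6.6).round())
```

```text
222 [(22, 52, 157), (14, 131, 140), (14, 131, 140), (19, 95, 177), (15, 120, 140), (14, 130, 139), (15, 125, 141), (16, 119, 142), (15, 122, 146), (14, 131, 140), (14, 133, 140)]
224 [(22, 52, 156), (15, 126, 186), (15, 125, 191), (21, 85, 201), (17, 111, 186), (18, 103, 194), (20, 87, 199), (25, 75, 205), (18, 94, 198), (15, 127, 189), (15, 125, 189)]
226 [(22, 54, 150), (15, 122, 186), (18, 101, 196), (22, 80, 203), (23, 76, 208), (24, 74, 213), (24, 73, 214), (25, 71, 214), (21, 89, 203), (15, 122, 194), (15, 122, 194)]
228 [(22, 62, 143), (21, 88, 183), (23, 75, 213), (24, 73, 213), (25, 71, 214), (26, 69, 214), (26, 68, 214), (25, 70, 214), (23, 79, 210), (22, 83, 206), (22, 82, 205)]
230 [(21, 65, 142), (23, 78, 180), (26, 69, 214), (26, 68, 214), (26, 68, 214), (25, 71, 214), (24, 74, 213), (24, 73, 214), (25, 70, 211), (26, 67, 191), (26, 67, 191)]
232 [(20, 67, 145), (21, 95, 150), (25, 70, 214), (24, 74, 214), (24, 74, 213), (25, 73, 214), (26, 69, 214), (27, 67, 214), (27, 66, 214), (31, 52, 216), (31, 52, 217)]
234 [(21, 59, 152), (19, 106, 137), (24, 74, 213), (25, 71, 214), (26, 68, 214), (27, 67, 214), (27, 66, 212), (25, 71, 208), (25, 67, 210), (28, 56, 215), (29, 56, 215)]
236 [(23, 61, 142), (16, 117, 129), (26, 69, 210), (27, 66, 212), (25, 71, 207), (25, 71, 201), (21, 82, 180), (20, 84, 185), (25, 63, 205), (27, 58, 215), (26, 58, 215)]
238 [(23, 60, 140), (15, 127, 137), (24, 79, 187), (21, 88, 171), (20, 93, 179), (22, 78, 186), (24, 68, 203), (26, 62, 210), (27, 58, 214), (27, 58, 214), (27, 58, 214)]
240 [(21, 63, 145), (14, 129, 156), (14, 128, 164), (24, 82, 186), (23, 81, 198), (26, 63, 212), (26, 58, 214), (26, 58, 214), (26, 60, 214), (26, 60, 214), (26, 60, 214)]
242 [(22, 62, 145), (14, 128, 178), (15, 126, 192), (24, 79, 191), (24, 68, 199), (23, 70, 212), (23, 68, 213), (23, 68, 213), (23, 68, 213), (23, 68, 214), (23, 68, 213)]
[164. 231.] [145. 153.]
```

View pics/s7.png

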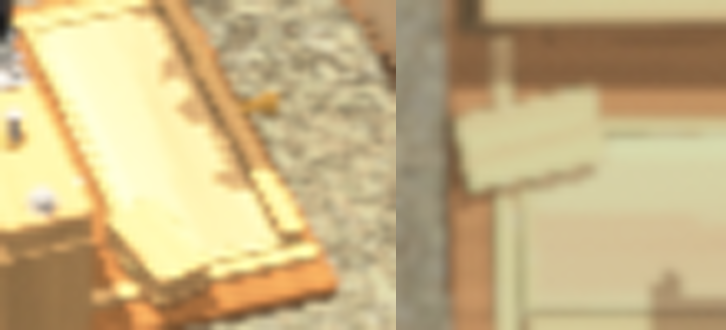

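The block lies flat-ish across the left lip. Its centre is at about (435,-166) with the long axis about 101° from x. I'll pick it up again from above.

Run:
```python
from h import *
go(440,-166,38,101)
```

```text
t10.4 pos [ 404.2 -307.2  120.2] yaw -0.0 gap 18.3 j6 0.85 d tool 35.7 -141.2 82.2 turn -101.0
```

>>> arm_command:
  steps:
    - [0.6,36,-141,0,-101]
    - [0.6,36,-141,0,-101]
    - [0.6,36,-141,0,-101]
    - [0.6,36,-141,0,-101]
    - [0.6,36,-141,0,-101]
    - [0.6,36,-141,0,-101]
    - [0.6,36,-141,0,-101]
    - [0.6,36,-141,0,-101]
    - [0.6,36,-141,0,-101]
    - [0.6,36,-141,0,-101]
    - [0.6,36,-141,0,-101]
    - [0.6,36,-141,40,-101]
    - [0.6,36,-141,70,-101]
    - [0.6,36,-141,78,-101]
    - [0.6,36,-141,82,-101]
    - [0.6,36,-141,82,-101]

```text
clock: 12.42
eef_pos: [439.8, -164.9, 37.6]
eef_rot: [-3.14, -0.003, 1.761]
wrist_force: [0.3, 10.7, -0.6]
finger_gap: 56.3
finger_force: 5.3
```

Run:
```python
from h import *
s=monitor.read_state();print(s['wrist_force'],s['moment'],s['finger_force'],s['finger_gap'])
c=imaging.camera("scene");t=imaging.camera("top")
a=c['img'][90:165,245:335,::-1];b=t['img'][190:265,290:350,::-1]
cv2.imwrite('pics/s8.png',np.hstack([cv2.resize(a,(450,375),interpolation=cv2.INTER_CUBIC),cv2.resize(b,(300,375),interpolation=cv2.INTER_CUBIC)]))
```

```text
[ 0.30870337 10.72961004 -0.5969596 ] [1.85334439 0.05724118 0.35918644] 5.339894285425544 56.34668152202291
```

View pics/s8.png

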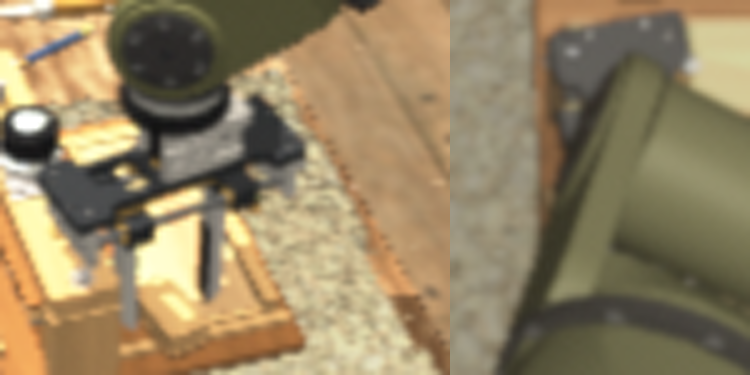

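The far finger is rubbing sideways on something at about x=468, probably the platen's end. Closing pulls it away from there and grips the block.

>>> arm_command:
  steps:
    - [0.45,0,0,0,0]
    - [0.2,0,0,0,0]
    - [0.2,0,0,0,0]
    - [0.2,0,0,0,0]
    - [0.2,0,0,0,0]
  force: 30

```text
clock: 13.15
eef_pos: [440.3, -166.4, 38.2]
eef_rot: [3.142, 0.0, 1.762]
wrist_force: [-0.2, -0.0, 0.1]
finger_gap: 31.2
finger_force: 30.0
```

>>> arm_command:
  steps:
    - [0.2,0,0,-40,0]
    - [0.2,0,0,-60,0]
    - [0.2,-74,-51,-60,101]
    - [0.2,-74,-51,-60,101]
    - [0.2,-74,-51,-60,101]
    - [0.2,-74,-51,-60,101]
    - [0.2,-74,-51,-60,101]
    - [0.2,-74,-51,-60,101]
    - [0.2,-74,-51,-60,101]
    - [0.2,-74,-51,-60,101]
    - [0.2,-74,-51,-60,101]
    - [0.2,-74,-51,-60,101]
    - [0.2,-74,-51,-60,101]
    - [0.2,-74,-51,-60,101]
    - [0.2,-74,-51,-25,101]
    - [0.2,-74,-51,-10,101]
    - [0.2,-74,-51,-5,101]
    - [0.2,-74,-51,-3,101]
    - [0.2,-74,-51,-3,101]

```text
clock: 15.52
eef_pos: [404.6, -248.8, 41.7]
eef_rot: [3.141, -0.001, -0.0]
wrist_force: [0.2, 0.1, -0.3]
finger_gap: 31.1
finger_force: 29.9
```

Run:
```python
from h import *
go(404,-249,34,0);s=monitor.read_state();print(s['wrist_force'],s['finger_force'])
```

```text
t15.5 pos [ 404.6 -248.8   41.7] yaw -0.0 gap 31.1 j6 0.94 d tool -0.6 0.2 7.7 turn -0.0
[ 0.18393624  0.08346161 -0.29766747] 29.949488639831543
```

Still held, with no contact yet. I'll lower it gently until it touches the floor.

>>> arm_command:
  steps:
    - [0.2,0,0,2,0]
    - [0.2,0,0,3,0]
    - [0.2,0,0,4,0]
    - [0.2,0,0,5,0]
    - [0.2,0,0,6,0]
    - [0.2,0,0,6,0]

```text
clock: 16.27
eef_pos: [404.3, -248.6, 35.1]
eef_rot: [-3.142, 0.0, -0.0]
wrist_force: [-0.8, 0.5, -1.3]
finger_gap: 31.3
finger_force: 29.9
```

>>> arm_command:
  steps:
    - [0.2,0,0,1,0]
    - [0.2,0,0,2,0]
    - [0.2,0,0,2,0]

```text
clock: 16.65
eef_pos: [405.0, -248.7, 34.2]
eef_rot: [3.141, -0.001, -0.0]
wrist_force: [-2.1, 4.9, 13.3]
finger_gap: 31.3
finger_force: 30.0
```

>>> arm_command:
  steps:
    - [0.48,0,0,0,0]
    - [0.48,0,0,0,0]
    - [0.48,0,0,0,0]
    - [0.48,0,0,-40,0]
    - [0.48,0,0,-90,0]
    - [0.7,60,-259,-90,-7]
    - [0.7,123,-259,-90,-7]
    - [0.7,123,-259,-90,-7]
    - [0.7,123,-259,-90,-7]
    - [0.7,123,-259,-90,-7]
    - [0.7,123,-259,-90,-7]
    - [0.7,123,-259,-90,-7]

```text
clock: 18.15
eef_pos: [527.1, 9.9, 122.9]
eef_rot: [3.142, 0.001, 0.122]
wrist_force: [-0.2, -0.3, -0.3]
finger_gap: 65.7
finger_force: 0.0
```

Run:
```python
from h import *
c=imaging.camera("scene");t=imaging.camera("top")
a=c['img'][85:225,220:330,::-1];b=t['img'][180:270,235:425,::-1]
cv2.imwrite('pics/s9.png',np.hstack([cv2.resize(a,(314,400),interpolation=cv2.INTER_CUBIC),cv2.resize(b,(480,400))]))
cv2.imwrite('pics/s9.png',np.vstack([cv2.resize(b,(760,360),interpolation=cv2.INTER_CUBIC),np.pad(cv2.resize(a[70:],(377,240),interpolation=cv2.INTER_CUBIC),((0,0),(0,383),(0,0)))]))
go(528,10,6,7)
```

```text
t18.2 pos [527.1   9.4 123.1] yaw 6.9 gap 65.5 j6 1.40 d tool 1.0 -0.5 117.1 turn -0.1
```

View pics/s9.png

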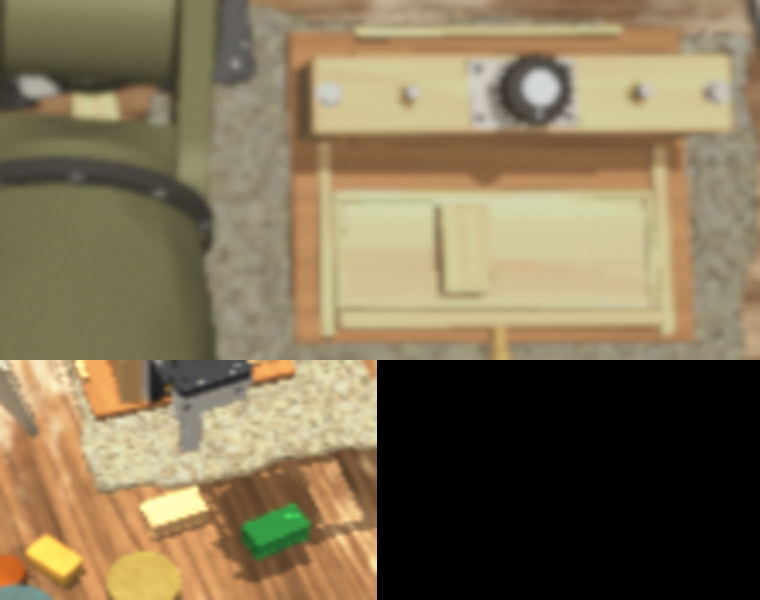

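Block A lies flat in the tray, left of centre at crop (465,249). Block B is unmoved under the gripper. I'll descend and grip it.

>>> arm_command:
  steps:
    - [0.7,1,0,60,0]
    - [0.7,1,0,100,0]
    - [0.7,1,0,112,0]
    - [0.7,1,0,116,0]
    - [0.7,1,0,118,0]
    - [0.7,1,0,118,0]
    - [0.2,1,0,118,0]
    - [0.2,1,0,118,0]
    - [0.2,1,0,118,0]
    - [0.2,1,0,118,0]
    - [0.2,1,0,118,0]
  force: 30

```text
clock: 19.62
eef_pos: [528.5, 10.5, 5.2]
eef_rot: [3.142, -0.0, 0.122]
wrist_force: [-0.8, -0.8, 0.8]
finger_gap: 31.3
finger_force: 30.0
```

>>> arm_command:
  steps:
    - [0.2,0,0,-50,0]
    - [0.2,-30,0,-100,0]
    - [0.2,-162,150,-100,7]
    - [0.2,-162,200,-100,7]
    - [0.2,-162,250,-100,7]
    - [0.2,-162,300,-100,7]
    - [0.2,-162,300,-100,7]
    - [0.2,-162,300,-100,7]
    - [0.2,-162,300,-100,7]
    - [0.2,-162,300,-100,7]
    - [0.2,-162,300,-60,7]
    - [0.2,-162,300,-40,7]
    - [0.2,-162,300,-34,7]
    - [0.2,-162,300,-32,7]
    - [0.2,-162,300,-32,7]

```text
clock: 21.5
eef_pos: [404.5, -307.0, 37.9]
eef_rot: [3.141, -0.001, -0.0]
wrist_force: [0.2, -0.3, -0.5]
finger_gap: 31.2
finger_force: 30.0
```

>>> arm_command:
  steps:
    - [0.2,0,0,1,0]
    - [0.2,0,0,2,0]
    - [0.2,0,0,3,0]
    - [0.2,0,0,3,0]
    - [0.48,0,0,3,0]
    - [0.48,0,0,3,0]
    - [0.48,0,0,3,0]
    - [0.48,0,0,-40,0]
    - [0.48,0,0,-80,0]
    - [0.1,-120,0,-80,0]
    - [0.0,-120,-240,-80,0]
    - [0.0,-120,-240,-80,0]
    - [0.0,-120,-240,-80,0]
    - [0.0,-120,-240,-80,0]
    - [0.0,-120,-240,-80,0]

```text
clock: 23.38
eef_pos: [283.6, -64.5, 117.3]
eef_rot: [3.141, -0.001, 0.005]
wrist_force: [0.1, 0.2, 0.1]
finger_gap: 0.4
finger_force: 0.0
```

Run:
```python
from h import *
t=imaging.camera("top");save(t,'s10.png',300,180,120,110,5)
s=monitor.read_state();print(s['eef_pos'],s['joints'])
for r in([399,-249,54],[399,-307,54],[399,-278,30],[337,-278,38]):print(r,((pix(t,r)-[300,180])*5).round())
```

```text
[284.25987357 -66.01368776 117.45282988] [-3.53899415e-01 -2.29165595e-01  2.24852655e+00 -3.93437151e-05
  1.12085729e+00  1.21382558e+00]
[399, -249, 54] [255. 323.]
[399, -307, 54] [361. 324.]
[399, -278, 30] [297. 323.]
[337, -278, 38] [303. 435.]
```

View pics/s10.png

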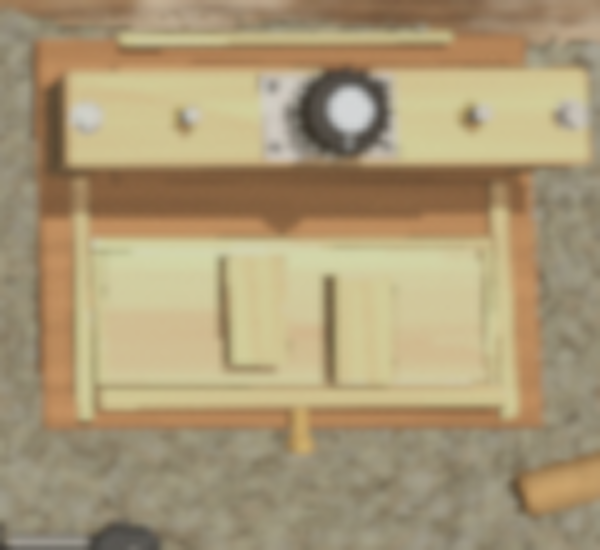

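Both blocks lie flat side by side in the tray at crop (255,311) and (363,330), with the pull at (302,435). Next I push the tray in at the pull.

>>> arm_command:
  steps:
    - [0,5,100,0,0]
    - [0,8,212,0,0]
    - [0,8,212,0,0]
    - [0,8,212,0,0]
    - [0,8,212,50,0]
    - [0,8,212,80,0]
    - [0,8,212,90,0]
    - [0,8,212,90,0]
    - [0,20,212,90,0]
    - [0,30,212,90,0]
    - [0,40,212,90,0]
    - [0,50,212,90,0]
    - [0,60,212,90,0]
    - [0,70,212,90,0]

```text
clock: 25.18
eef_pos: [354.4, -278.8, 27.0]
eef_rot: [-3.141, 0.001, -0.0]
wrist_force: [-3.2, -0.1, 1.4]
finger_gap: 0.1
finger_force: 1.3
```

Fx is about -3 N, so the tray is sliding. I'll keep pushing toward home.

>>> arm_command:
  steps:
    - [0,10,0,0,0]
    - [0,20,0,0,0]
    - [0,30,0,0,0]
    - [0,40,0,0,0]
    - [0,50,0,0,0]
    - [0,58,0,0,0]
    - [0,64,0,0,0]
    - [0,68,0,0,0]
    - [0,70,0,0,0]

```text
clock: 26.3
eef_pos: [424.2, -279.1, 27.2]
eef_rot: [3.141, -0.0, -0.0]
wrist_force: [-1.1, 1.5, -0.3]
finger_gap: 0.6
finger_force: 1.1
```

>>> arm_command:
  steps:
    - [0,2,0,0,0]
    - [0,4,0,0,0]
    - [0,6,0,0,0]
    - [0,7,0,0,0]
    - [0,8,0,0,0]
    - [0,8,0,0,0]

```text
clock: 27.05
eef_pos: [432.1, -279.0, 27.2]
eef_rot: [3.142, -0.0, -0.0]
wrist_force: [-1.8, 1.7, 0.4]
finger_gap: 0.4
finger_force: 0.8
```

>>> arm_command:
  steps:
    - [0,1,0,0,0]
    - [0,2,0,0,0]
    - [0,3,0,0,0]
    - [0,4,0,0,0]
    - [0,4,0,0,0]

```text
clock: 27.68
eef_pos: [436.2, -279.0, 27.1]
eef_rot: [3.142, -0.0, -0.0]
wrist_force: [-1.5, 1.5, 0.6]
finger_gap: 0.5
finger_force: 0.8
```

>>> arm_command:
  steps:
    - [0,1,0,0,0]
    - [0,2,0,0,0]
    - [0,3,0,0,0]
    - [0,4,0,0,0]
    - [0,4,0,0,0]

```text
clock: 28.3
eef_pos: [440.2, -279.0, 27.1]
eef_rot: [3.142, -0.0, -0.0]
wrist_force: [-0.9, 0.8, 0.3]
finger_gap: 0.0
finger_force: 0.8
```

Run:
```python
from h import *
s=monitor.read_state();print(s['wrist_force'],s['eef_pos'])
c=imaging.camera("scene");save(c,'s11.png',235,75,90,80,7)
for r in([432,-278,34],[459,-278,42],[349,-278,42],[322,-278,34]):print(r,((pix(c,r)-[235,75])*7).round())
```

```text
[-0.91120852  0.81718806  0.34273512] [ 440.15240506 -279.03094529   27.14928381]
[432, -278, 34] [247. 415.]
[459, -278, 42] [199. 413.]
[349, -278, 42] [392. 375.]
[322, -278, 34] [438. 377.]
```

View pics/s11.png

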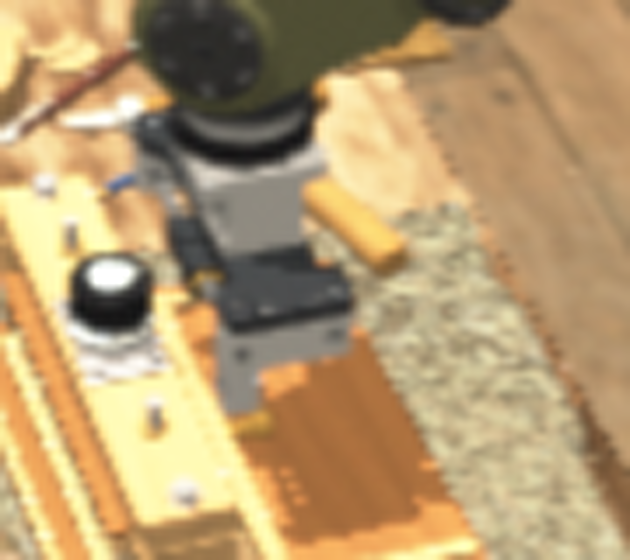

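The finger seems to be riding at or over the brass pull, visible at (255,425), and the tray may be a few mm short of home. I'll lift, back off, and measure the rail edge numerically.

>>> arm_command:
  steps:
    - [0,0,0,-15,0]
    - [0,0,0,-35,0]
    - [0,-60,0,-35,0]
    - [0,-120,0,-35,0]
    - [0,-120,-150,-35,0]
    - [0,-120,-150,-35,0]
    - [0,-120,-150,-35,0]
    - [0,-120,-150,-35,0]

```text
clock: 29.35
eef_pos: [320.8, -128.4, 63.2]
eef_rot: [3.14, -0.002, 0.002]
wrist_force: [0.5, 0.2, 0.2]
finger_gap: 0.5
finger_force: 0.0
```

```bash
cat >> h.py <<'E'
def scan(c,y,x0,x1,z,st=2):
    hsv=cv2.cvtColor(c['img'],cv2.COLOR_RGB2HSV)
    for x in range(x0,x1,st):
        u,v=pix(c,[x,y,z]);print(x,hsv[int(round(v)),int(round(u))].tolist(),end=' ')
    print()
E
python3 - <<'E'
from h import *
go(440,-279,27)
t=imaging.camera("top")
for y in(-330,-225): print('y',y);scan(t,y,420,490,43,3)
print('pull');scan(t,-278,400,470,36,3)
E
```

```text
t29.4 pos [ 320.8 -128.4   63.2] yaw 0.1 gap 0.5 j6 1.08 d tool 118.9 150.8 36.2 turn 0.0
y -330
420 [15, 130, 187] 423 [15, 127, 191] 426 [15, 128, 192] 429 [14, 128, 191] 432 [15, 127, 193] 435 [15, 128, 193] 438 [15, 128, 189] 441 [14, 131, 177] 444 [14, 133, 151] 447 [19, 103, 158] 450 [24, 80, 197] 453 [24, 76, 209] 456 [23, 77, 210] 459 [21, 83, 204] 462 [19, 87, 187] 465 [18, 92, 175] 468 [17, 92, 171] 471 [17, 93, 167] 474 [17, 94, 166] 477 [17, 97, 158] 480 [16, 111, 136] 483 [15, 126, 121] 486 [14, 127, 122] 489 [19, 81, 188] 
y -225
420 [15, 130, 185] 423 [15, 126, 188] 426 [15, 130, 187] 429 [15, 129, 188] 432 [15, 128, 192] 435 [15, 126, 196] 438 [15, 129, 188] 441 [15, 129, 178] 444 [15, 126, 162] 447 [19, 99, 178] 450 [23, 81, 202] 453 [24, 75, 210] 456 [24, 75, 208] 459 [23, 78, 196] 462 [19, 85, 182] 465 [18, 92, 174] 468 [17, 93, 170] 471 [17, 93, 167] 474 [18, 93, 164] 477 [15, 115, 137] 480 [14, 129, 128] 483 [15, 127, 131] 486 [18, 107, 153] 489 [20, 91, 194] 
pull
400 [14, 129, 186] 403 [15, 127, 191] 406 [15, 127, 190] 409 [15, 127, 189] 412 [15, 128, 185] 415 [15, 128, 183] 418 [14, 130, 178] 421 [15, 131, 170] 424 [18, 126, 182] 427 [20, 120, 197] 430 [19, 124, 196] 433 [17, 124, 196] 436 [17, 124, 195] 439 [17, 125, 192] 442 [17, 125, 188] 445 [19, 120, 195] 448 [20, 106, 185] 451 [23, 83, 200] 454 [23, 78, 208] 457 [23, 81, 202] 460 [20, 91, 179] 463 [18, 93, 172] 466 [17, 92, 174] 469 [17, 92, 171]
```

The rail front is at x≈447 and the pull end at 421, so the tray is about 12 mm short of home. I'll find the pull's y, then come in lower.

Run:
```python
from h import *
t=imaging.camera("top");c=imaging.camera("scene")
hs=[cv2.cvtColor(k['img'],cv2.COLOR_RGB2HSV) for k in(t,c)]
for x in(425,):
  for y in range(-300,-256,3):
    u,v=pix(t,[x,y,36]);print(y,hs[0][int(round(v)),int(round(u))].tolist(),end=' ')
print()
# closed-finger location: dark/grey gripper trace in scene
p=np.array(monitor.read_state()['eef_pos']);print(p)
for z in(-25,-19,-12,-6,0,6,12,18): 
    u,v=pix(c,p+[-5,0,z]);print(z,(round(u),round(v)),c['img'][int(round(v)),int(round(u)+0)-4:int(round(u))+5:2].tolist())
```

```text
-300 [15, 128, 188] -297 [15, 129, 188] -294 [15, 128, 188] -291 [15, 128, 188] -288 [15, 128, 187] -285 [15, 128, 187] -282 [18, 126, 190] -279 [20, 120, 197] -276 [21, 118, 199] -273 [21, 121, 194] -270 [19, 128, 178] -267 [17, 132, 157] -264 [15, 133, 163] -261 [15, 128, 181] -258 [15, 129, 186] 
[ 320.62617662 -129.84737834   62.68050307]
-25 (313, 154) [[190, 180, 142], [175, 161, 126], [202, 186, 142], [209, 199, 159], [198, 186, 147]]
-19 (313, 152) [[191, 175, 137], [211, 198, 159], [194, 179, 139], [188, 175, 138], [183, 168, 130]]
-12 (313, 151) [[198, 185, 147], [197, 187, 149], [167, 154, 120], [188, 174, 137], [194, 180, 139]]
-6 (314, 150) [[184, 167, 130], [187, 175, 137], [172, 157, 121], [201, 188, 145], [187, 175, 135]]
0 (314, 149) [[201, 183, 142], [186, 173, 135], [175, 160, 124], [204, 191, 148], [193, 181, 139]]
6 (314, 147) [[215, 205, 162], [178, 164, 131], [199, 184, 145], [202, 185, 145], [221, 208, 163]]
12 (314, 146) [[186, 175, 141], [153, 146, 130], [154, 145, 128], [155, 141, 117], [201, 187, 145]]
18 (314, 145) [[154, 145, 120], [131, 126, 117], [139, 134, 125], [142, 136, 122], [198, 189, 146]]
```

>>> arm_command:
  steps:
    - [0,60,151,0,0]
    - [0,60,151,0,0]
    - [0,60,151,0,0]
    - [0,60,151,0,0]
    - [0,60,151,20,0]
    - [0,60,151,30,0]
    - [0,60,151,34,0]
    - [0,60,151,37,0]
    - [0,60,151,39,0]
    - [0,60,151,41,0]
    - [0,60,151,41,0]

```text
clock: 30.88
eef_pos: [380.1, -280.0, 21.2]
eef_rot: [3.142, -0.0, -0.0]
wrist_force: [-0.2, 0.3, -0.1]
finger_gap: 0.5
finger_force: 0.0
```

>>> arm_command:
  steps:
    - [0,0,-3,2,0]
    - [0,0,-3,4,0]
    - [0,0,-3,6,0]
    - [0,0,-3,7,0]
    - [0,0,-3,8,0]
    - [0,0,-3,8,0]

```text
clock: 31.62
eef_pos: [380.0, -277.0, 13.1]
eef_rot: [-3.142, 0.0, -0.0]
wrist_force: [0.8, 0.1, -0.2]
finger_gap: 0.2
finger_force: 0.0
```

>>> arm_command:
  steps:
    - [0,20,0,0,0]
    - [0,32,0,0,0]
    - [0,38,0,0,0]
    - [0,42,0,0,0]
    - [0,45,0,0,0]
    - [0,47,0,0,0]
    - [0,47,0,0,0]

```text
clock: 32.5
eef_pos: [424.8, -276.8, 12.9]
eef_rot: [-3.14, 0.005, -0.0]
wrist_force: [-17.8, -0.1, 10.3]
finger_gap: 0.5
finger_force: 9.0
```

>>> arm_command:
  steps:
    - [0,-15,0,0,0]
    - [0,-40,0,-40,0]
    - [0,-100,0,-50,0]
    - [0,-100,-150,-50,0]
    - [0,-100,-150,-50,0]
    - [0,-100,-150,-50,0]
    - [0,-100,-150,-50,0]

```text
clock: 33.38
eef_pos: [327.1, -126.1, 63.4]
eef_rot: [3.141, -0.001, 0.002]
wrist_force: [0.5, -0.4, -0.7]
finger_gap: 0.3
finger_force: 0.0
```

Run:
```python
from h import *
go(440,-279,27)
t=imaging.camera("top")
for y in(-330,): print('y',y);scan(t,y,438,480,43,3)
print('pull');scan(t,-278,410,464,36,3)
hsv=cv2.cvtColor(t['img'],cv2.COLOR_RGB2HSV)
# beam front/back edges top z=116 and knob
print('beam');scan(t,-340,470,550,116,3)
m=(hsv[...,2]<70);m[:190]=0;m[220:]=0;m[:,350:]&=True;m[:,:350]=0;m[:,390:]=0
for r in rects(t,m,140,60):print(*r)
```

```text
t33.4 pos [ 327.1 -126.1   63.4] yaw 0.1 gap 0.3 j6 1.10 d tool 112.7 153.1 36.4 turn 0.0
y -330
438 [15, 128, 188] 441 [15, 128, 183] 444 [14, 129, 182] 447 [15, 127, 190] 450 [15, 128, 191] 453 [15, 129, 184] 456 [14, 129, 158] 459 [19, 106, 151] 462 [22, 86, 186] 465 [20, 91, 184] 468 [18, 100, 173] 471 [17, 99, 172] 474 [17, 95, 174] 477 [17, 96, 167] 
pull
410 [15, 128, 189] 413 [15, 128, 185] 416 [14, 129, 182] 419 [14, 129, 182] 422 [15, 128, 185] 425 [14, 128, 187] 428 [14, 128, 187] 431 [15, 128, 181] 434 [17, 126, 184] 437 [19, 122, 196] 440 [20, 121, 200] 443 [19, 124, 193] 446 [19, 121, 198] 449 [20, 122, 197] 452 [20, 118, 198] 455 [20, 120, 196] 458 [18, 120, 166] 461 [17, 108, 168] 
beam
470 [17, 94, 173] 473 [17, 94, 168] 476 [17, 104, 147] 479 [15, 121, 131] 482 [15, 131, 127] 485 [20, 89, 192] 488 [24, 74, 209] 491 [26, 69, 212] 494 [27, 67, 212] 497 [26, 67, 212] 500 [25, 71, 212] 503 [25, 73, 211] 506 [24, 83, 194] 509 [24, 85, 194] 512 [24, 82, 198] 515 [26, 69, 211] 518 [27, 66, 212] 521 [26, 70, 212] 524 [25, 72, 212] 527 [23, 76, 212] 530 [23, 76, 211] 533 [21, 86, 205] 536 [17, 105, 183] 539 [18, 106, 176] 542 [21, 85, 198] 545 [21, 87, 202] 548 [17, 107, 190]
```

The rail front is now at 459 and the pull end at 432, so the tray is fully home; that 18 N was the end stop. Next is the knob: I'll pre-rotate the wrist and come above it at about (510,-277).

>>> arm_command:
  steps:
    - [0.7,0,0,-60,-10]
    - [0.7,0,50,-127,-20]
    - [0.7,50,100,-127,-30]
    - [0.7,100,151,-127,-40]
    - [0.7,150,151,-127,-50]
    - [0.7,186,151,-127,-60]
    - [0.7,186,151,-127,-70]
    - [0.7,186,151,-127,-80]
    - [0.7,186,151,-127,-90]
    - [0.7,186,151,-127,-100]
    - [0.7,186,151,-127,-100]
    - [0.7,186,151,-127,-100]

```text
clock: 34.92
eef_pos: [512.8, -278.8, 189.9]
eef_rot: [-3.142, -0.0, 1.74]
wrist_force: [-0.4, 0.1, 0.3]
finger_gap: 66.1
finger_force: 0.0
```

>>> arm_command:
  steps:
    - [0.7,0,0,0,-10]
    - [0.7,0,0,0,-20]
    - [0.7,0,0,0,-30]
    - [0.7,0,0,0,-40]
    - [0.7,0,0,0,-50]
    - [0.7,0,0,0,-60]
    - [0.7,0,0,0,-70]
    - [0.7,0,0,0,-80]
    - [0.7,0,0,0,-90]
    - [0.7,0,0,0,-94]
    - [0.7,0,0,0,-94]

```text
clock: 36.3
eef_pos: [513.0, -278.3, 190.1]
eef_rot: [-3.142, 0.0, -2.901]
wrist_force: [-0.2, -0.6, 0.6]
finger_gap: 66.2
finger_force: 0.0
```

Run:
```python
from h import *
go(513,-277,118)
```

```text
t36.3 pos [ 513.  -278.3  190.1] yaw -166.2 gap 66.2 j6 -2.37 d tool -0.3 1.3 72.1 turn 0.0
```

>>> arm_command:
  steps:
    - [0.7,0,0,40,0]
    - [0.7,0,0,55,0]
    - [0.7,0,0,64,0]
    - [0.7,0,0,68,0]
    - [0.7,0,0,68,0]
    - [0.4,0,0,68,0]
    - [0.4,0,0,68,0]
    - [0.4,0,0,68,0]
    - [0.4,0,0,68,0]
  force: 15

```text
clock: 37.42
eef_pos: [512.4, -274.0, 122.7]
eef_rot: [3.134, -0.001, -2.897]
wrist_force: [-10.4, 27.9, 14.7]
finger_gap: 47.0
finger_force: 15.1
```

>>> arm_command:
  steps:
    - [0.4,0,2,0,0]
    - [0.4,0,4,0,0]
    - [0.4,0,5,0,0]
    - [0.4,0,5,0,0]

```text
clock: 37.92
eef_pos: [512.0, -272.5, 122.8]
eef_rot: [3.141, 0.0, -2.897]
wrist_force: [-2.2, 7.0, 4.7]
finger_gap: 44.9
finger_force: 15.0
```

>>> arm_command:
  steps:
    - [0.4,0,1.5,0,0]
    - [0.4,0,1.5,0,8]
    - [0.4,0,1.5,0,16]
    - [0.4,0,1.5,0,24]
    - [0.4,0,1.5,0,32]
    - [0.4,0,1.5,0,40]
    - [0.4,0,1.5,0,40]

```text
clock: 38.8
eef_pos: [511.8, -272.9, 122.9]
eef_rot: [-3.14, 0.002, 2.685]
wrist_force: [0.1, -4.5, 2.7]
finger_gap: 44.5
finger_force: 15.0
```

>>> arm_command:
  steps:
    - [0.4,0,0,0,8]
    - [0.4,0,0,0,16]
    - [0.4,0,0,0,24]
    - [0.4,0,0,0,32]
    - [0.4,0,0,0,40]
    - [0.4,0,0,0,48]
    - [0.4,0,0,0,50]

```text
clock: 39.67
eef_pos: [511.1, -273.3, 122.9]
eef_rot: [-3.141, 0.003, 1.811]
wrist_force: [-4.4, -7.8, 4.9]
finger_gap: 44.5
finger_force: 15.0
```

Run:
```python
from h import *
go(511,-273,122);s=monitor.read_state();print(s['moment'],s['wrist_force'],s['joints'][5],s['finger_gap'])
```

```text
t39.7 pos [ 511.1 -273.3  122.9] yaw 103.8 gap 44.5 j6 -0.79 d tool 0.3 -0.1 0.9 turn 0.0
[-1.52222917  1.04546043  0.06897373] [-4.350113   -7.80682021  4.92513068] -0.7927094276043537 44.4887969248004
```

>>> arm_command:
  steps:
    - [0.4,0,0,0,8]
    - [0.4,0,0,0,16]
    - [0.4,0,0,0,24]
    - [0.4,0,0,0,32]
    - [0.4,0,0,0,40]
    - [0.4,0,0,0,48]
    - [0.4,0,0,0,56]
    - [0.4,0,0,0,64]
    - [0.4,0,0,0,72]
    - [0.4,0,0,0,80]
    - [0.4,0,0,0,88]

```text
clock: 41.05
eef_pos: [510.3, -272.6, 122.8]
eef_rot: [3.141, 0.002, 0.274]
wrist_force: [-11.8, -2.4, 9.6]
finger_gap: 44.4
finger_force: 15.0
```

Run:
```python
from h import *
go(511,-273,122);s=monitor.read_state();print(s['moment'],s['wrist_force'],s['joints'][5],s['finger_gap'])
```

```text
t41.0 pos [ 510.3 -272.6  122.8] yaw 15.7 gap 44.4 j6 0.75 d tool 0.5 0.6 0.8 turn 0.0
[-0.36175763  2.40526901  0.07966605] [-11.84442849  -2.39128237   9.62959548] 0.7450504063411131 44.35216866837053
```

>>> arm_command:
  steps:
    - [0.4,-1.5,0,0,8]
    - [0.4,-1.5,0,0,16]
    - [0.4,-1.5,0,0,24]
    - [0.4,-1.5,0,0,32]
    - [0.4,-1.5,0,0,40]
    - [0.4,-1.5,0,0,48]

```text
clock: 41.8
eef_pos: [510.2, -272.0, 122.8]
eef_rot: [-3.141, -0.0, -0.564]
wrist_force: [-1.7, 4.1, 6.6]
finger_gap: 44.5
finger_force: 15.0
```

Run:
```python
from h import *
s=monitor.read_state();print(s['moment'],s['wrist_force'],s['joints'][5])
```

```text
[0.85263702 0.42108053 0.1144575 ] [-1.72496066  4.0810091   6.56803871] 1.5808643252916168
```

>>> arm_command:
  steps:
    - [0.4,0,0,0,8]
    - [0.4,0,0,0,16]
    - [0.4,0,0,0,24]
    - [0.4,0,0,0,32]
    - [0.4,0,0,0,40]
    - [0.4,0,0,0,45]

```text
clock: 42.55
eef_pos: [510.7, -271.7, 122.8]
eef_rot: [-3.14, -0.0, -1.348]
wrist_force: [2.7, 6.4, 4.5]
finger_gap: 44.7
finger_force: 15.0
```

Run:
```python
from h import *
s=monitor.read_state();print(s['moment'],s['wrist_force'],s['joints'][5],s['finger_gap'])
```

```text
[ 1.08875959 -0.45632354  0.11334896] [2.7277393  6.39666443 4.52240301] 2.3653822885770905 44.69715375614192
```

Mz of 0.114 N·m is the ratchet slip torque. For certainty I'll regrip and add another half turn.

>>> arm_command:
  steps:
    - [0.7,0,0,0,0]
    - [0.7,0,0,0,0]
    - [0.7,0,0,0,0]
    - [0.7,0,0,0,-10]
    - [0.7,0,0,0,-20]
    - [0.7,0,0,0,-30]
    - [0.7,0,0,0,-40]
    - [0.7,0,0,0,-50]
    - [0.7,0,0,0,-60]
    - [0.7,0,0,0,-70]
    - [0.7,0,0,0,-80]
    - [0.7,0,0,0,-90]
    - [0.7,0,0,0,-100]
    - [0.7,0,0,0,-110]
    - [0.7,0,0,0,-110]
    - [0.4,0,0,0,-110]
    - [0.4,0,0,0,-110]
    - [0.4,0,0,0,-110]
    - [0.4,0,0,0,-110]

```text
clock: 44.92
eef_pos: [510.3, -272.6, 122.3]
eef_rot: [3.14, -0.0, 0.575]
wrist_force: [2.5, -4.5, -0.9]
finger_gap: 44.3
finger_force: 15.0
```

>>> arm_command:
  steps:
    - [0.4,0,0,0,8]
    - [0.4,0,0,0,16]
    - [0.4,0,0,0,24]
    - [0.4,0,0,0,32]
    - [0.4,0,0,0,40]
    - [0.4,0,0,0,48]
    - [0.4,0,0,0,56]

```text
clock: 45.8
eef_pos: [510.3, -272.1, 122.3]
eef_rot: [-3.141, -0.001, -0.407]
wrist_force: [2.9, -1.8, -0.8]
finger_gap: 44.8
finger_force: 15.0
```

Run:
```python
from h import *
s=monitor.read_state();print(s['moment'],s['wrist_force'],s['joints'][5],s['finger_gap'])
```

```text
[-0.10536678 -0.4909323   0.18430056] [ 2.89157929 -1.76327463 -0.77587057] 1.424222315163703 44.83353706192113
```

>>> arm_command:
  steps:
    - [0.4,0,0,0,8]
    - [0.4,0,0,0,16]
    - [0.4,0,0,0,24]
    - [0.4,0,0,0,32]
    - [0.4,0,0,0,40]
    - [0.4,0,0,0,48]
    - [0.4,0,0,0,50]
    - [0.7,0,0,0,50]
    - [0.7,0,0,0,50]
    - [0.7,0,0,0,50]
    - [0.7,0,0,0,50]
    - [0.7,0,0,-40,50]
    - [0.7,0,0,-80,50]

```text
clock: 47.42
eef_pos: [509.8, -272.1, 203.0]
eef_rot: [3.141, 0.001, -1.275]
wrist_force: [0.5, 0.4, 1.5]
finger_gap: 65.8
finger_force: 0.0
```

The knob is done. Next is the cup: I'll locate it and the board with both cameras.

```bash
cat >> h.py <<'E'
from scipy.optimize import least_squares
def cup(show=True):
    C=[imaging.camera(n) for n in("top","scene")];res=[]
    for c in C:
        d=trace(c,"cup_center") or trace(c,"glue_cup")
        if d: res.append((c,d[0]));print(round(d[0]['p'],2),np.round(d[0]['rect'],1),'area',d[0]['region'].sum())
        else: print('none')
    for c,d in res:
        m=cv2.moments(d['region'].astype(np.uint8),True);u,v=m['m10']/m['m00'],m['m01']/m['m00']
        print('  mid on z=45:',w(c,u,v,45).round(1)[:2],' r/c axis',np.round(cv2.fitEllipse(max(cv2.findContours(d['region'].astype(np.uint8),0,1)[0],key=len)),1) if 0 else '')
    return res
E
python3 - <<'E'
from h import *
go(430,300,150)
r=cup()
t=imaging.camera("top");hsv=cv2.cvtColor(t['img'],cv2.COLOR_RGB2HSV)
for vw in((200,325),(305,325),(200,424),(305,424)): print(w(t,vw[0]/1.5625,vw[1]/1.5625,14).round())
# slats along x at y=230
scan(t,230,310,510,14,4)
for k,(c,d) in enumerate(r):
    m=d['region'];ys,xs=np.nonzero(m);print(xs.min(),xs.max(),ys.min(),ys.max())
    if k==0:
        g=cv2.cvtColor(c['img'],cv2.COLOR_RGB2GRAY)[ys.min()-3:ys.max()+4,xs.min()-3:xs.max()+4];print(g)
E
```

```text
t47.4 pos [ 509.8 -272.1  203. ] yaw -73.0 gap 65.8 j6 2.29 d tool -570.4 -90.7 53.0 turn 0.0
0.69 [149.6 239.8  26.9  24.3] area 507
0.64 [339.2 259.2  26.2  27.1] area 489
  mid on z=45: [410.2 312.3]  r/c axis 
  mid on z=45: [412.8 310.2]  r/c axis 
[499. 387.  14.]
[500. 191.  14.]
[318. 379.  14.]
[319. 186.  14.]
310 [17, 80, 202] 314 [17, 94, 177] 318 [15, 105, 161] 322 [19, 96, 162] 326 [23, 80, 202] 330 [24, 72, 219] 334 [25, 70, 218] 338 [25, 72, 210] 342 [17, 108, 128] 346 [21, 94, 146] 350 [24, 72, 216] 354 [24, 72, 219] 358 [25, 71, 212] 362 [21, 85, 185] 366 [17, 106, 161] 370 [24, 77, 199] 374 [24, 72, 216] 378 [25, 71, 218] 382 [24, 74, 214] 386 [21, 88, 192] 390 [19, 100, 150] 394 [23, 81, 199] 398 [25, 73, 218] 402 [25, 71, 219] 406 [24, 74, 215] 410 [17, 104, 155] 414 [19, 96, 148] 418 [24, 72, 216] 422 [25, 71, 218] 426 [25, 71, 218] 430 [20, 87, 199] 434 [17, 106, 161] 438 [23, 76, 199] 442 [24, 72, 216] 446 [25, 71, 218] 450 [24, 73, 216] 454 [20, 86, 201] 458 [20, 95, 150] 462 [23, 77, 199] 466 [24, 72, 216] 470 [25, 71, 218] 474 [24, 74, 213] 478 [20, 89, 194
[... 3553 characters left out ...]
 179 180 182 184 182 185 188 185 179 170 169 179 179
  164 144 129 124 130 138 142 142 142 142 152 176 190 193 194 194]
 [190 190 191 192 193 193 194 194 192 188 183 173 163 164 168 166 160 150
  139 134 136 140 144 147 148 148 148 151 161 185 199 202 202 202]
 [198 198 198 198 198 199 198 198 198 197 192 180 162 152 150 145 143 144
  143 145 146 148 148 148 148 150 152 156 170 190 200 202 202 203]
 [201 201 200 200 201 201 200 201 201 201 201 195 182 165 152 147 147 150
  149 150 150 150 151 151 151 155 164 174 186 198 201 202 202 202]
 [203 202 202 202 202 202 202 203 203 203 202 201 196 181 162 148 146 147
  147 148 148 147 148 147 147 154 170 180 186 189 189 188 188 188]]
326 347 245 272
```

>>> arm_command:
  steps:
    - [0.85,-45,-6,0,-10]
    - [0.85,-90,-12,0,-20]
    - [0.85,-135,-18,0,-30]
    - [0.85,-180,-24,0,-40]
    - [0.85,-225,-30,0,-50]
    - [0.85,-270,-35,0,-60]
    - [0.85,-320,-41,0,-70]
    - [0.85,-370,-48,0,-80]
    - [0.85,-420,-54,0,-90]
    - [0.85,-470,-60,0,-100]
    - [0.85,-520,-67,0,-110]
    - [0.85,-560,-73,0,-120]
    - [0.85,-586,-76,0,-130]
    - [0.85,-586,-76,0,-140]
    - [0.85,-586,-76,0,-150]
    - [0.85,-586,-76,0,-160]
    - [0.85,-586,-76,0,-163]
    - [0.85,-586,-76,0,-163]
    - [0.85,-586,-76,0,-163]

```text
clock: 50.05
eef_pos: [411.5, 310.4, 201.5]
eef_rot: [-3.141, 0.001, 1.569]
wrist_force: [-0.7, -0.1, 0.1]
finger_gap: 79.8
finger_force: 0.0
```

Run:
```python
from h import *
go(411,311,40,90)
c=imaging.camera("scene");d=trace(c,"cup_center")
if d:
    m=cv2.moments(d[0]['region'].astype(np.uint8),True);print(d[0]['p'],w(c,m['m10']/m['m00'],m['m01']/m['m00'],45))
```

```text
t50.0 pos [411.5 310.4 201.5] yaw 89.9 gap 79.8 j6 0.58 d tool 0.6 -0.5 161.5 turn -0.1
0.92 [411.04280122 312.04535268  45.        ]
```

>>> arm_command:
  steps:
    - [0.85,0,0,60,0]
    - [0.85,0,0,110,0]
    - [0.85,0,0,150,0]
    - [0.85,0,0,170,0]
    - [0.85,0,0,178,0]
    - [0.85,0,0,181,0]
    - [0.85,0,0,183,0]
    - [0.85,0,0,185,0]
    - [0.85,0,0,185,0]

```text
clock: 51.28
eef_pos: [411.8, 310.6, 17.4]
eef_rot: [3.141, -0.0, 1.57]
wrist_force: [-0.3, 0.1, -0.7]
finger_gap: 80.0
finger_force: 0.0
```

>>> arm_command:
  steps:
    - [0.85,0,0,1,0]
    - [0.85,0,0,2,0]
    - [0.85,0,0,3,0]
    - [0.85,0,0,4,0]
    - [0.85,0,0,4,0]

```text
clock: 51.9
eef_pos: [411.6, 310.5, 13.1]
eef_rot: [-3.141, 0.0, 1.57]
wrist_force: [0.3, 1.1, 0.0]
finger_gap: 80.2
finger_force: 0.0
```

>>> arm_command:
  steps:
    - [0.85,0,0,1,0]
    - [0.85,0,0,2,0]
    - [0.85,0,0,3,0]
    - [0.85,0,0,4,0]
    - [0.85,0,0,4,0]

```text
clock: 52.52
eef_pos: [411.6, 310.5, 9.0]
eef_rot: [-3.141, 0.0, 1.57]
wrist_force: [-0.1, 1.0, 0.8]
finger_gap: 79.6
finger_force: 0.0
```

>>> arm_command:
  steps:
    - [0.85,0,0,1,0]
    - [0.85,0,0,2,0]
    - [0.85,0,0,3,0]
    - [0.85,0,0,3,0]

```text
clock: 53.02
eef_pos: [411.6, 310.5, 6.1]
eef_rot: [-3.141, 0.0, 1.57]
wrist_force: [0.4, 0.9, 0.3]
finger_gap: 80.2
finger_force: 0.0
```

>>> arm_command:
  steps:
    - [0.85,0,0,1,0]
    - [0.85,0,0,2,0]
    - [0.85,0,0,3,0]
    - [0.85,0,0,3,0]

```text
clock: 53.52
eef_pos: [411.6, 310.5, 3.1]
eef_rot: [-3.141, 0.0, 1.57]
wrist_force: [-0.2, 0.1, 0.2]
finger_gap: 80.1
finger_force: 0.0
```

>>> arm_command:
  steps:
    - [0.85,0,0,1,0]
    - [0.85,0,0,2,0]
    - [0.85,0,0,3,0]
    - [0.85,0,0,3,0]

```text
clock: 54.02
eef_pos: [411.7, 310.5, 0.1]
eef_rot: [-3.142, 0.0, 1.57]
wrist_force: [-0.0, -0.1, 0.5]
finger_gap: 79.4
finger_force: 0.0
```

>>> arm_command:
  steps:
    - [0.85,0,0,1,0]
    - [0.85,0,0,2,0]
    - [0.85,0,0,2,0]

```text
clock: 54.4
eef_pos: [411.7, 310.6, -1.1]
eef_rot: [3.141, -0.0, 1.57]
wrist_force: [-4.1, -3.1, 12.4]
finger_gap: 80.3
finger_force: 6.2
```

Contact with the board comes at read z≈-1, so the tip is at read+15 and the true TCP at read+34. Every earlier contact agrees with that. To get the y bias as well, I'll grip lightly at yaw 0, which centres the cup in y, and measure.

>>> arm_command:
  steps:
    - [1,0,0,-4,0]
    - [1,0,0,-6,0]
    - [1,0,0,-6,10]
    - [1,0,0,-6,20]
    - [1,0,0,-6,30]
    - [1,0,0,-6,40]
    - [1,0,0,-6,50]
    - [1,0,0,-6,60]
    - [1,0,0,-6,70]
    - [1,0,0,-6,80]
    - [1,0,0,-6,90]
    - [1,0,0,-6,90]
    - [0.5,0,0,-6,90]
    - [0.5,0,0,-6,90]
    - [0.5,0,0,-6,90]
    - [0.5,0,0,-6,90]
    - [0.5,0,0,-6,90]
    - [0.5,0,0,-6,90]
  force: 6

```text
clock: 56.65
eef_pos: [411.6, 310.5, 4.1]
eef_rot: [3.142, 0.0, -0.0]
wrist_force: [0.9, -0.2, -0.6]
finger_gap: 59.0
finger_force: 6.0
```

Run:
```python
from h import *
go(411,311,5,0)
cup()
```

```text
t56.6 pos [411.6 310.5   4.1] yaw -0.0 gap 59.0 j6 2.15 d tool -0.6 -0.5 -0.9 turn -0.0
0.47 [369.  202.6  23.2  20.2] area 314
0.65 [334.2 259.8  16.2  22.6] area 191
  mid on z=45: [ 516.6 -299.1]  r/c axis 
  mid on z=45: [430.5 315.6]  r/c axis
```

>>> arm_command:
  steps:
    - [0.5,0,0,-10,0]
    - [0.5,0,0,-15,0]
    - [0.5,0,0,-15,0]
    - [0.5,0,0,-15,0]
  force: 15

```text
clock: 57.35
eef_pos: [411.6, 310.4, 19.1]
eef_rot: [3.142, 0.0, -0.0]
wrist_force: [0.0, 0.1, -0.9]
finger_gap: 59.1
finger_force: 15.0
```

>>> arm_command:
  steps:
    - [0.5,0,0,10,0]
    - [0.5,0,0,15,0]
    - [0.5,0,0,15,0]
    - [0.75,0,0,15,0]
    - [0.75,0,0,15,0]
    - [0.75,0,0,15,0]
    - [0.75,0,0,15,-9]
    - [0.75,0,0,15,-9]
    - [0.5,0,0,15,-9]
    - [0.5,0,0,15,-9]
    - [0.5,0,0,15,-9]
    - [0.5,0,0,15,-9]
  force: 6

```text
clock: 58.85
eef_pos: [411.7, 310.5, 4.2]
eef_rot: [-3.142, -0.0, 0.156]
wrist_force: [0.4, 1.1, 0.6]
finger_gap: 60.1
finger_force: 6.0
```

>>> arm_command:
  steps:
    - [0.75,0,0,0,0]
    - [0.75,0,0,0,0]
    - [0.75,0,0,0,0]
    - [0.75,0,0,0,9]
    - [0.75,0,0,0,16]
    - [0.75,0,0,0,16]
    - [0.5,0,0,0,16]
    - [0.5,0,0,0,16]
    - [0.5,0,0,0,16]
    - [0.5,0,0,0,16]
    - [0.5,0,0,0,16]
  force: 8

```text
clock: 60.22
eef_pos: [411.6, 310.5, 4.1]
eef_rot: [3.142, 0.0, -0.122]
wrist_force: [-0.7, -0.7, -0.3]
finger_gap: 57.2
finger_force: 7.9
```

>>> arm_command:
  steps:
    - [0.75,0,0,0,0]
    - [0.75,0,0,0,0]
    - [0.75,0,0,0,6]
    - [0.75,0,0,0,6]
    - [0.5,0,0,0,6]
    - [0.5,0,0,0,6]
    - [0.5,0,0,0,6]
    - [0.5,0,0,0,6]
    - [0.5,0,0,0,6]
  force: 8

```text
clock: 61.35
eef_pos: [411.7, 310.5, 4.1]
eef_rot: [3.142, 0.0, -0.227]
wrist_force: [0.8, -0.3, -0.4]
finger_gap: 56.0
finger_force: 8.0
```

>>> arm_command:
  steps:
    - [0.85,0,0,0,0]
    - [0.85,0,0,0,0]
    - [0.85,0,0,0,0]
    - [0.85,0,0,-60,0]
    - [0.85,0,0,-120,0]
    - [0.85,0,180,-120,0]
    - [0.85,0,180,-120,0]
    - [0.85,0,180,-120,0]
    - [0.85,0,180,-120,0]

```text
clock: 62.48
eef_pos: [370.7, 133.0, 124.5]
eef_rot: [-3.141, -0.001, -0.231]
wrist_force: [-0.1, 0.1, 0.3]
finger_gap: 80.5
finger_force: 0.0
```

Run:
```python
from h import *
go(411,311,6,-13)
cup()
```

```text
t62.5 pos [370.7 133.  124.5] yaw -13.2 gap 80.5 j6 2.05 d tool -1.5 -182.5 118.5 turn -0.2
0.68 [149.4 240.3  30.5  24.3] area 488
0.84 [338.  258.6  23.7  27.2] area 459
  mid on z=45: [408.8 312. ]  r/c axis 
  mid on z=45: [410.8 310.7]  r/c axis
```

The cup centre is (410,311.5) against a read TCP of (411,310.5), so the xy bias is about 1 mm. The plan is to grip it with free pivoting and sweep it over the board's edge at y≈190, which rolls it mouth-first 90° at a time. First I scan for the edge.

Run:
```python
from h import *
t=imaging.camera("top");hsv=cv2.cvtColor(t['img'],cv2.COLOR_RGB2HSV)
for x in(378,400,424,448):
    print(x,[(y,hsv[int(round(pix(t,[x,y,14])[1])),int(round(pix(t,[x,y,14])[0])),1:].tolist()) for y in range(180,202,3)])
go(411,311,14,-13)
```

```text
378 [(180, [79, 122]), (183, [77, 122]), (186, [79, 122]), (189, [79, 122]), (192, [80, 121]), (195, [82, 121]), (198, [79, 120]), (201, [78, 117])]
400 [(180, [83, 95]), (183, [82, 93]), (186, [84, 91]), (189, [85, 90]), (192, [86, 98]), (195, [85, 111]), (198, [80, 125]), (201, [60, 135])]
424 [(180, [122, 117]), (183, [121, 116]), (186, [121, 114]), (189, [105, 126]), (192, [85, 172]), (195, [73, 205]), (198, [71, 212]), (201, [71, 212])]
448 [(180, [120, 136]), (183, [119, 135]), (186, [117, 133]), (189, [108, 137]), (192, [85, 173]), (195, [75, 205]), (198, [72, 212]), (201, [72, 213])]
t62.7 pos [371.3 136.  124.1] yaw -12.9 gap 80.1 j6 2.06 d tool -0.5 -179.4 110.1 turn 0.1
```

>>> arm_command:
  steps:
    - [0.85,-1,-182,0,0]
    - [0.85,-1,-182,0,0]
    - [0.85,-1,-182,0,0]
    - [0.85,-1,-182,0,0]
    - [0.85,-1,-182,60,0]
    - [0.85,-1,-182,100,0]
    - [0.85,-1,-182,110,0]
    - [0.85,-1,-182,110,0]
    - [0.5,-1,-182,110,0]
    - [0.5,-1,-182,110,0]
    - [0.5,-1,-182,110,0]
    - [0.5,-1,-182,110,0]
    - [0.5,-1,-182,110,0]
    - [0.5,-1,-182,110,0]
  force: 10

```text
clock: 64.47
eef_pos: [411.5, 312.9, 15.0]
eef_rot: [-3.141, -0.001, -0.227]
wrist_force: [-1.8, -1.1, 7.3]
finger_gap: 56.4
finger_force: 10.0
```

>>> arm_command:
  steps:
    - [0.5,0,0,-30,0]
    - [0.5,0,0,-70,0]
    - [0.5,10,30,-70,-10]
    - [0.5,20,60,-70,-20]
    - [0.5,30,90,-70,-30]
    - [0.5,40,120,-70,-40]
    - [0.5,50,150,-70,-50]
    - [0.5,56,163,-70,-60]
    - [0.5,56,163,-70,-70]
    - [0.5,56,163,-70,-80]
    - [0.5,56,163,-70,-90]
    - [0.5,56,163,-70,-100]
    - [0.5,56,163,-70,-103]
    - [0.5,56,163,-70,-103]
    - [0.5,56,163,-40,-103]
    - [0.5,56,163,-10,-103]
    - [0.5,56,163,4,-103]
    - [0.5,56,163,8,-103]
    - [0.5,56,163,8,-103]

```text
clock: 66.85
eef_pos: [429.3, 141.3, 6.7]
eef_rot: [3.141, -0.0, 1.57]
wrist_force: [0.4, 0.2, -0.5]
finger_gap: 55.8
finger_force: 10.0
```

Run:
```python
from h import *
go(430,160,6,90);s=monitor.read_state();print(s['wrist_force'],s['finger_force'])
c=imaging.camera("scene")
for t in("cup_center","glue_cup"):
  for d in trace(c,t)[:2]:
    m=cv2.moments(d['region'].astype(np.uint8),True);print(d['p'],np.round(d['rect']),w(c,m['m10']/m['m00'],m['m01']/m['m00'],37).round(1))
```

```text
t66.8 pos [429.3 141.3   6.7] yaw 90.0 gap 55.8 j6 0.24 d tool 18.7 0.6 0.7 turn -0.0
[ 0.42651918  0.18253402 -0.52073819] 9.985804259777069
0.75 [311. 222.  20.  21.] [430.3 147.5  37. ]
0.72 [311. 220.  22.  21.] [427.5 143.8  37. ]
0.68 [250. 118.  15.  10.] [ 481.5 -389.7   37. ]
```

>>> arm_command:
  steps:
    - [0.5,15,0,1,0]
    - [0.5,21,0,1,0]
    - [0.5,25,0,0,0]
    - [0.5,30,0,-2,0]
    - [0.5,35,0,-4,0]
    - [0.5,35,0,-4,0]
  force: 6

```text
clock: 67.75
eef_pos: [429.1, 176.6, 10.3]
eef_rot: [3.141, -0.0, 1.571]
wrist_force: [-1.1, -0.8, -0.3]
finger_gap: 55.8
finger_force: 6.0
```

```bash
cat >> h.py <<'E'
def cs(z=40):
    s=monitor.read_state();print(s['eef_pos'].round(1) if hasattr(s['eef_pos'],'round') else s['eef_pos'],np.round(s['wrist_force'],1),np.round(s['moment'],2),'gap',round(s['finger_gap'],1),round(s['finger_force'],1))
    for n in("scene","top"):
        c=imaging.camera(n)
        for d in trace(c,"cup_center")[:2]:
            r=d['region'].astype(np.uint8);m=cv2.moments(r,True);ys,xs=np.nonzero(r)
            q=cv2.minAreaRect(np.c_[xs,ys].astype(np.float32))
            print(n,round(d['p'],2),np.round(d['rect']),int(m['m00']),w(c,m['m10']/m['m00'],m['m01']/m['m00'],z).round(1)[:2],'mar',np.round(q[1],1),round(q[2]))
E
python3 -c "
from h import *
cs()"
```

```text
[429.1 176.6  10.3] [-1.1 -0.8 -0.3] [-0.09  0.14  0.01] gap 55.8 6.0
scene 0.61 [317. 225.  20.  22.] 263 [426.2 176.1] mar [20. 16.] 90
scene 0.21 [252. 143.  40.  43.] 166 [ 548.8 -249.9] mar [47.  20.1] 39
top 0.68 [360. 210.  82.  43.] 481 [ 473.6 -267.6] mar [40.6 77.6] 89
top 0.61 [212. 232.   6.  18.] 50 [429.9 140. ] mar [13.  4.] 90
```

>>> arm_command:
  steps:
    - [0.5,5,0,-1,0]
    - [0.5,9,0,-1,0]
    - [0.5,12,0,0,0]
    - [0.5,15,0,1,0]
    - [0.5,18,0,2,0]
    - [0.5,26,0,2,0]
    - [0.5,36,0,2,0]
    - [0.5,36,0,2,0]

```text
clock: 68.95
eef_pos: [428.8, 213.1, 8.0]
eef_rot: [-3.141, -0.0, 1.571]
wrist_force: [0.1, 0.2, -0.6]
finger_gap: 55.6
finger_force: 6.0
```

```bash
python3 -c "
from h import *
cs()"
```

```text
[428.8 213.1   8. ] [ 0.1  0.2 -0.6] [-0.03  0.08  0.06] gap 55.6 6.0
scene 0.51 [322. 231.  18.  18.] 192 [421.3 204.6] mar [12.  17.7] 45
top 0.78 [200. 235.  18.  22.] 261 [428.4 171.7] mar [21.1 14.1] 81
```

>>> arm_command:
  steps:
    - [0.5,20,0,-1,0]
    - [0.5,40,0,-1,0]
    - [0.5,52,0,-1,0]
    - [0.5,52,0,1,0]
    - [0.5,52,0,2,0]
    - [0.5,52,0,2,0]

```text
clock: 69.9
eef_pos: [429.5, 264.8, 6.7]
eef_rot: [3.14, -0.001, 1.57]
wrist_force: [-0.1, 4.1, 6.1]
finger_gap: 56.0
finger_force: 6.0
```

>>> arm_command:
  steps:
    - [0.85,0,0,0,0]
    - [0.85,0,0,0,0]
    - [0.85,0,0,0,0]
    - [0.85,0,0,-60,0]
    - [0.85,0,0,-120,0]
    - [0.85,-150,0,-120,0]
    - [0.85,-200,0,-120,0]
    - [0.85,-200,0,-120,0]
    - [0.85,-200,0,-120,0]

```text
clock: 71.03
eef_pos: [428.7, 61.6, 126.3]
eef_rot: [3.141, 0.0, 1.567]
wrist_force: [0.3, 0.0, -0.5]
finger_gap: 79.8
finger_force: 0.0
```

Run:
```python
from h import *
cs(42)
t=imaging.camera("top");r=trace(t,"cup_center")[0]['region'];ys,xs=np.nonzero(r)
P=np.array([w(t,x,y,42)[:2] for x,y in zip(xs,ys)],np.float32);q=cv2.minAreaRect(P);print('world rect',q,P.min(0),P.max(0))
g=cv2.cvtColor(t['img'],cv2.COLOR_RGB2GRAY)[ys.min()-2:ys.max()+3,xs.min()-2:xs.max()+3];print(g[::2,::2])
print(r[ys.min():ys.max()+1:2,xs.min():xs.max()+1:2].astype(int))
```

```text
[428.7  61.6 126.3] [ 0.3  0.  -0.5] [-0.03  0.09  0.  ] gap 79.8 0.0
scene 0.76 [326. 247.  27.  28.] 484 [430.7 263.2] mar [27.3 19.6] 67
scene 0.54 [267. 290.  31.   9.] 102 [651.  346.4] mar [ 5.3 29.6] 81
top 0.84 [166. 233.  31.  23.] 539 [429.  263.7] mar [21. 27.] 90
world rect ((427.4502258300781, 262.3240661621094), (50.315799713134766, 71.13404846191406), 0.4209202229976654) [402.0809  226.63449] [452.81583 297.9719 ]
[[145 142 146 172 173 174 173 173 173 171 164 158 156 134 126]
 [156 142 166 207 210 210 210 210 210 210 208 206 202 145 152]
 [192 174 188 210 210 211 211 211 210 210 210 210 201 128 148]
 [193 168 190 205 212 211 213 213 211 208 208 207 186 112 132]
 [140 147 211 215 216 215 215 216 215 215 215 215 184 106 102]
 [142 150 211 215 215 215 215 215 215 215 215 215 179 103 123]
 [190 167 211 215 215 216 215 215 215 216 215 215 176 102 156]
 [190 155 203 209 209 209 210 210 210 210 208 209 173 102 156]
 [140 130 193 198 198 198 199 199 199 199 197 199 170 105 108]
 [149 138 180 199 199 199 199 199 199 198 198 198 188 118 148]
 [193 178 171 186 185 183 182 183 182 186 188 186 180 130 179]
 [194 193 188 169 144 142 143 144 144 147 149 147 145 144 177]]
[[0 0 1 1 1 1 1 1 1 1 1 1 1]
 [0 1 1 1 1 1 1 1 1 1 1 1 1]
 [0 1 1 1 1 1 1 1 1 1 1 1 1]
 [1 1 1 1 1 1 1 1 1 1 1 1 1]
 [1 1 1 1 1 1 1 1 1 1 1 1 1]
 [1 1 1 1 1 1 1 1 1 1 1 1 1]
 [1 1 1 1 1 1 1 1 1 1 1 1 1]
 [1 1 1 1 1 1 1 1 1 1 1 1 1]
 [0 1 1 1 1 1 1 1 1 1 1 1 1]
 [0 1 1 1 1 1 1 1 1 1 1 1 0]]
```

The cup lies on its flat at (428,262), mouth toward +y. I'll regrip it about 38 mm behind the mouth and repeat the edge roll to bring it mouth-down.

>>> arm_command:
  steps:
    - [0.85,100,0,0,0]
    - [0.85,193,0,0,0]
    - [0.85,193,0,0,0]
    - [0.85,193,0,0,0]
    - [0.85,193,0,60,0]
    - [0.85,193,0,105,0]
    - [0.85,193,0,118,0]
    - [0.85,193,0,118,0]
    - [0.5,193,0,118,0]
    - [0.5,193,0,118,0]
    - [0.5,193,0,118,0]
    - [0.5,193,0,118,0]
    - [0.5,193,0,118,0]
  force: 8

```text
clock: 72.95
eef_pos: [429.4, 257.4, 9.0]
eef_rot: [3.14, -0.001, 1.57]
wrist_force: [-2.1, 0.1, 8.3]
finger_gap: 56.2
finger_force: 8.0
```

>>> arm_command:
  steps:
    - [0.5,0,0,-30,0]
    - [0.5,-30,0,-60,0]
    - [0.5,-80,0,-60,0]
    - [0.5,-120,0,-60,0]
    - [0.5,-120,0,-60,0]
    - [0.5,-120,0,-30,0]
    - [0.5,-120,0,-10,0]
    - [0.5,-120,0,0,0]
    - [0.5,-120,0,0,0]

```text
clock: 74.08
eef_pos: [428.8, 137.6, 8.0]
eef_rot: [-3.141, 0.0, 1.571]
wrist_force: [0.7, 0.2, -0.7]
finger_gap: 55.8
finger_force: 8.0
```

```bash
python3 -c "
from h import *
cs(42)"
```

```text
[428.8 137.6   8. ] [ 0.7  0.2 -0.7] [-0.    0.04  0.09] gap 55.8 8.0
scene 0.87 [315. 218.  19.  26.] 365 [428.2 149.9] mar [24. 18.] 90
top 0.46 [218. 137.  28.  29.] 644 [707.9 127.8] mar [28. 27.] 90
top 0.29 [358. 213.  83.  38.] 661 [ 478.7 -275.5] mar [41.6 80.8] 88
```

>>> arm_command:
  steps:
    - [0.5,8,0,6,0]
    - [0.5,17,0,6,0]
    - [0.5,21,0,5,0]
    - [0.5,25,0,1,0]
    - [0.5,29,0,-2,0]
    - [0.5,34,0,-4.5,0]
    - [0.5,34,0,-4.5,0]
  force: 6

```text
clock: 75.15
eef_pos: [429.1, 171.6, 13.0]
eef_rot: [3.141, -0.0, 1.571]
wrist_force: [0.8, -0.4, -0.8]
finger_gap: 55.8
finger_force: 6.0
```

```bash
python3 -c "
from h import *
cs(42)"
```

```text
[429.1 171.6  13. ] [ 0.8 -0.4 -0.8] [-0.24  0.14 -0.02] gap 55.8 6.0
scene 0.88 [319. 226.  23.  23.] 344 [426.6 177.9] mar [21.5 18.6] 69
```

>>> arm_command:
  steps:
    - [0.5,4,0,-1,0]
    - [0.5,8,0,-1.5,0]
    - [0.5,11,0,-2,0]
    - [0.5,15,0,-2.5,0]
    - [0.5,25,0,-2.5,0]
    - [0.5,40,0,-2.5,0]
    - [0.5,60,0,-3,0]
    - [0.5,80,0,-3,0]
    - [0.5,80,0,-3,0]

```text
clock: 76.47
eef_pos: [428.7, 252.8, 15.4]
eef_rot: [-3.141, -0.0, 1.572]
wrist_force: [0.6, 0.1, -1.6]
finger_gap: 55.8
finger_force: 6.0
```

```bash
python3 -c "
from h import *
cs(45)"
```

```text
[428.7 252.8  15.4] [ 0.6  0.1 -1.6] [-0.02  0.05  0.02] gap 55.8 6.0
scene 0.86 [324. 240.  22.  27.] 304 [424.5 254.5] mar [16.6 25.5] 34
top 0.71 [179. 233.  13.  23.] 217 [429.9 225.2] mar [20.6 12.3] 80
top 0.69 [355. 211.  78.  41.] 593 [ 466.8 -261.6] mar [35.5 75. ] 68
```

Run:
```python
from h import *
t=imaging.camera("top");c=imaging.camera("scene")
for n,p in(("down back top",[429,225.5,76]),("horiz back top",[429,226.5,77]),("horiz back bottom",[429,226.5,21])): print(n,pix(t,p).round(1))
for n,ps in(("down",[(y,z) for y in(225.5,281.5) for z in(14,76)]),("horiz",[(y,z) for y in(226.5,288.5) for z in(21,77)])):
    P=np.array([pix(c,[429+x,y,z]) for x in(-28,28) for y,z in ps]);print(n,'scene bbox',P.min(0).round(),P.max(0).round())
r=trace(c,"cup_center")[0]['region'];ys,xs=np.nonzero(r);print(xs.min(),xs.max(),ys.min(),ys.max())
d=trace(t,"cup_center")[0];print(np.round(d['rect'],1))
```

```text
down back top [178.  232.5]
horiz back top [177.6 232.5]
horiz back bottom [181.8 232.5]
down scene bbox [311. 229.] [338. 260.]
horiz scene bbox [311. 229.] [339. 260.]
316 332 229 253
[181.2 233.4  11.5  18.4]
```

>>> arm_command:
  steps:
    - [0.5,15,0,0,0]
    - [0.5,30,0,0,0]
    - [0.5,30,0,0,0]
    - [0.5,30,0,1,0]
    - [0.5,30,0,2,0]
    - [0.5,30,0,2,0]

```text
clock: 77.62
eef_pos: [429.1, 281.5, 14.1]
eef_rot: [3.141, -0.001, 1.57]
wrist_force: [-2.9, 3.0, 5.2]
finger_gap: 56.0
finger_force: 6.0
```

Contact came right at the mouth-down height. I'll release, retreat and check.

>>> arm_command:
  steps:
    - [0.85,0,0,0,0]
    - [0.85,0,0,0,0]
    - [0.85,0,0,0,0]
    - [0.85,0,0,-60,0]
    - [0.85,0,0,-120,0]
    - [0.85,-150,0,-120,0]
    - [0.85,-200,0,-120,0]
    - [0.85,-200,0,-120,0]
    - [0.85,-200,0,-120,0]
    - [0.85,-200,0,-120,0]

```text
clock: 78.88
eef_pos: [429.1, 81.1, 133.7]
eef_rot: [3.141, -0.0, 1.569]
wrist_force: [0.8, 0.8, -0.6]
finger_gap: 79.9
finger_force: 0.0
```

Run:
```python
from h import *
cs(45)
t=imaging.camera("top");r=trace(t,"cup_center")[0]['region'];ys,xs=np.nonzero(r)
for z in(45,76):
    P=np.array([w(t,x,y,z)[:2] for x,y in zip(xs,ys)],np.float32);q=cv2.minAreaRect(P);print(z,np.round(q[0]),np.round(q[1]),round(q[2]))
g=cv2.cvtColor(t['img'],cv2.COLOR_RGB2GRAY)[ys.min()-2:ys.max()+3,xs.min()-2:xs.max()+3];print(g[::2,::2])
c=imaging.camera("scene");r=trace(c,"cup_center")[0]['region'];ys,xs=np.nonzero(r);print(xs.min(),xs.max(),ys.min(),ys.max())
g=cv2.cvtColor(c['img'],cv2.COLOR_RGB2GRAY)[ys.min()-2:ys.max()+5,xs.min()-2:xs.max()+3];print(g[::2,::2])
P=np.array([pix(c,[428+x,281+y,z]) for x in(-25,25) for y in(-25,25) for z in(14,76)]);print('pred',P.min(0).round(),P.max(0).round())
for n in("block_1_center",):
    for k in(t,c): print([(round(d['p'],2),np.round(d['rect'])) for d in find_in(k,n)][:4])
scan(t,-330,438,480,43,3)
```

```text
[429.1  81.1 133.7] [ 0.8  0.8 -0.6] [-0.1   0.04  0.02] gap 79.9 0.0
scene 0.74 [329. 254.  27.  30.] 537 [431.1 286.8] mar [21.5 28.6] 13
top 0.95 [157. 233.  30.  24.] 488 [428.6 288. ] mar [21. 26.] 90
top 0.2 [369. 203.  20.  18.] 307 [ 517.5 -299.8] mar [18. 19.] 90
45 [429. 287.] [53. 71.] 0
76 [429. 279.] [51. 69.] 0
[[193 190 188 187 189 192 190 187 185 183 183 183 183 182 182]
 [130 131 133 142 193 210 209 207 204 166 119 111 112 127 130]
 [174 186 193 207 216 216 216 216 216 210 167 120 127 179 190]
 [193 195 211 216 216 216 216 216 216 216 209 161 118 140 187]
 [188 201 215 216 216 216 216 216 216 216 216 197 120 107 146]
 [116 176 215 216 217 216 217 216 216 216 216 198 117 101  91]
 [178 201 216 216 216 216 216 216 216 216 216 191 112 102 151]
 [193 207 217 216 216 216 216 216 216 216 216 186 107 104 172]
 [188 196 211 216 216 216 216 216 216 216 211 170 106 102 157]
 [118 122 171 211 216 216 217 216 216 213 171 110 101  86  94]
 [180 185 188 204 214 215 215 215 212 173 108 107 131 150 185]
 [193 193 193 192 188 171 164 164 158 128 122 132 146 166 195]]
295 373 228 293
[[143 140 119 ... 137 115  74]
 [142 138 129 ... 143 143  78]
 [145 139 141 ... 147 146 123]
 ...
 [177 204 218 ... 107  89  80]
 [202 223 228 ...  84  81  73]
 [231 230 231 ...  60  58  59]]
pred [316. 237.] [340. 266.]
[]
[]
438 [15, 127, 189] 441 [15, 130, 183] 444 [14, 129, 182] 447 [15, 127, 191] 450 [15, 127, 191] 453 [15, 129, 184] 456 [14, 130, 157] 459 [19, 106, 151] 462 [22, 86, 186] 465 [20, 91, 183] 468 [18, 99, 173] 471 [17, 101, 172] 474 [17, 95, 174] 477 [17, 96, 168]
```

The top view shows a uniform closed octagon, so the cup stands mouth-down at about (429,280), well on the board. The tray is still home and the gripper is clear.

```bash
python3 -c "
from cell import job
print(job.sign_off())"
```

```text
the job is handed in; nothing more can be done
None
```

I handed the job in: both sanding blocks are in the tray, pushed fully home and clamped with the ratchet slipping (about 0.11–0.18 N·m at the knob, judged from torque because the clicks can't be read directly), and the cup stands mouth-down on its board. One block slipped from the grip on the way and landed on the tray's side lip, but I picked it up and placed it properly.

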